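# Sort the mixed figurines and hang the plaques

### The arm

A 6-joint arm with a two-finger parallel gripper is mounted at the origin on the work surface. World frame = base frame: x ahead of the robot, y to its left, z up, the work surface at z = 0. Lengths are in mm, angles in rad, forces in N, time in s.
With the tool pointing down it reaches from about 325 to 900 mm from the base axis. Payload 6.1 kg.
Tool frame: the origin (TCP) lies midway between the tips of the shut fingers; the grasp point (between the pads) lies 19 mm behind it; z points along the fingers, x is the direction in which the jaws open and shut, and the axes are right-handed (so a half turn about z gives the same grasp; the last joint's range is limited). The gripper opens to 87 mm and grips with 3 to 60 N. Pads are 19 mm wide; open, the fingers measure 117 mm over their backs; the gripper's body (75 mm by 190 mm) begins 51 mm behind the grasp point.
Start: joints at [-1.259, 0.22, 1.526, -0, 1.395, -0.126], TCP at [264.96, -566.05, 222.538] pointing down, gripper open.
Joint ranges: [-2.98, 2.98], [-0.91, 2.08], [0.09, 2.57], [-1.24, 4.39], [0.2, 2.65], [-2.68, 2.68]. Speed limits (rad/s): [2.57, 2.57, 3.01, 3.14, 3.14, 3.14].

### API

Orientations are given as a 3x3 rotation matrix whose columns are the frame's x, y, z axes.
In Python, from workcell import status, optics, hand_in, regions_of gives the robot as it stands.
- The arm moves only by the tool arm_command, never from a script. Its argument "steps" is one flat list of numbers, 7 for each row, row after row: the turn, a rotation vector about the tool's x, y, z as a fraction of full scale, then the shift along the tool's x, y, z as a fraction of full scale, then the opening, from 0 (shut) to 1 (fully open). A call has exactly 10 rows; each row is the pose to reach, as a shift and turn from the pose commanded when the call began, along the tool's axes at that moment, turning the shorter way round; what a row does not reach only later rows make up. Full scale, the value 1, is 250 mm for a shift and 180 degrees for a turn. A row lasts 1/8 s, in which the tool goes at most 62.5 mm and 10.7 degrees, less where a joint would pass 70% of its speed; a pose out of reach is approached as far as the arm can. A call with a number of a shift or a turn outside -1 to 1 is refused whole. A call with a gripper value outside its range is refused whole. The fingers move at their own pace and stop on an object; "grip_force" is the grip in N (left out, the last holds). Time passes only in rows, so rows that repeat a pose let the fingers close, or fill a call up. It gives the time, the measured TCP pose, the force and the opening at its end, in the units of the state.
- status.get_state(): the state, without advancing time (a new reading comes with each control period).
- optics.grab_frame(name): name is "side" or "top"; returns (picture, depth): 480x640x3 uint8, blue, green, red; 480x640 float32, mm along the optical axis (not along the pixel's ray), 0 where there is no reading.
- optics.get_calibration(name): a dict with "K" (3x3 intrinsics, pixels), "cam_to_world" (4x4, takes a point from camera to world coordinates). Camera axes: x right, y down, z forward; pixel columns grow to the right and rows downward; lengths in mm; the calibration is good to about 2 mm. A picture is of the moment at which its call begins. get_calibration takes no time and is no camera call.
- hand_in(): hands the job in, once; it reports no verdict.
Trained networks look in the newest picture that a camera, given by its name, has taken for a name from the list of things; names that differ only in an ending like _2 or _b are one class to them, and where a whole thing is asked for, a point or a joint stands for the part that bears it (a point fixed in the world has none). Each returns a list of dicts, best first, with "p" (0 to 1); they miss things now and then, are a little off and sometimes report something else, mostly with a low value. They report only what shows in the picture. A call takes as long as a camera call. They do not tell look-alikes from the thing itself.
- regions_of(name, camera): "region" (480x640 bool, what is visible of it) and "centre" ([column, row] in pixels, amid what is visible of it).
The state is a dict: "clock": time; "joint_pos": joint angles; "joint_vel": joint speeds; "joint_torque": joint torques, N m; "tool_pos": TCP position; "eef_rot": TCP orientation; "contact_force": force on the tool from outside, world axes, zero at the start; "torque": the same for the moment, N m; "grip_width": finger opening in mm.
Only numpy, scipy, OpenCV 4.12 (cv2) and the standard library are available. Lean on these libraries where they do the work, as an engineer would, in place of code of your own. Each camera call takes 0.05 s, during which the arm holds its last target.

### The job

Sort the delivery on the cork mat: put every robed figure in the bin with the sample figure on its ledge and every four-legged animal in the bin with the sample animal. Hang both holed plaques from the slotted block on the two pegs of the stand by their holes, one plaque to a peg. Leave the mug and the jar beyond the mat where they are.

Things in the scene. Friction and masses are not known exactly. Their poses are not given: they have to be found in the camera images.
- figure1: a robed peg figure of light wood, 90 mm tall: a straight round trunk 36 mm across on a 44 mm wide, 8 mm thick round foot, with a ball head 27 mm wide. Starts standing upright at any turn. Origin on its axis, 40 mm above the underside of the foot (mid trunk); its z runs from foot to head. About 80 g. It may be absent (None).
- figure2: a robed peg figure of terracotta (with a thin hat brim), 90 mm tall: a straight round trunk 36 mm across on a 44 mm wide, 8 mm thick round foot, with a ball head 27 mm wide. Starts standing upright at any turn. Origin on its axis, 40 mm above the underside of the foot (mid trunk); its z runs from foot to head. About 80 g. It may be absent (None).
- figure3: a robed peg figure of brown wood (with a hood collar), 90 mm tall: a straight round trunk 36 mm across on a 44 mm wide, 8 mm thick round foot, with a ball head 27 mm wide. Starts standing upright at any turn. Origin on its axis, 40 mm above the underside of the foot (mid trunk); its z runs from foot to head. About 80 g. It may be absent (None).
- animal1: a four-legged sheep of light wood, 92 mm long, 34 mm wide: the trunk is a block 74 long, 34 wide, 34 high with rounded edges; four 30 mm legs 11 to 12 mm thick (42 mm clear between front and hind legs); head at the +x end rising to 32 mm above the origin. Starts standing on its legs. Origin at the middle of the trunk, 46 mm above the feet; x points to the head, z up. About 90 g. It may be absent (None).
- animal2: a four-legged ox of terracotta, 92 mm long, 34 mm wide: the trunk is a block 74 long, 34 wide, 34 high with rounded edges; four 30 mm legs 11 to 12 mm thick (42 mm clear between front and hind legs); head at the +x end rising to 32 mm above the origin (short horns 12 mm higher). Starts standing on its legs. Origin at the middle of the trunk, 46 mm above the feet; x points to the head, z up. About 90 g. It may be absent (None).
- animal3: a four-legged donkey of brown wood, 92 mm long, 34 mm wide: the trunk is a block 74 long, 34 wide, 34 high with rounded edges; four 30 mm legs 11 to 12 mm thick (42 mm clear between front and hind legs); head at the +x end rising to 32 mm above the origin (ears 17 mm higher). Starts standing on its legs. Origin at the middle of the trunk, 46 mm above the feet; x points to the head, z up. About 90 g. It may be absent (None).
- figure_bin: the figure bin: a fixed open plywood box 164 (x) by 232 (y) by 55 mm high, walls and floor 6 mm, with a ledge outside its +y wall (reaching 50 mm further, 35 mm high) that carries a small fixed sample robed figure, its top about 92 mm above the table, showing what belongs in it. Origin at the centre of its underside. The two bins are alike but for the sample and may have changed places.
- animal_bin: the animal bin: a fixed open plywood box 164 (x) by 232 (y) by 55 mm high, walls and floor 6 mm, with a ledge outside its +y wall (reaching 50 mm further, 35 mm high) that carries a small fixed sample four-legged animal, its top about 92 mm above the table, showing what belongs in it. Origin at the centre of its underside. The two bins are alike but for the sample and may have changed places.
- plaque1: a flat light-wood plaque with an arched relief on one face, 120 mm tall (z), 55 mm wide (y), 12 mm thick (x), with a round 24 mm hole through it along x near the top. It starts standing upright in a slot of the holder block, hole uppermost. Origin at its centre, z up towards the holed end. About 70 g.
- plaque2: a flat light-wood plaque with an arched relief on one face, 120 mm tall (z), 55 mm wide (y), 12 mm thick (x), with a round 24 mm hole through it along x near the top. It starts standing upright in a slot of the holder block, hole uppermost. Origin at its centre, z up towards the holed end. About 70 g.
- plaque1_hole (a point): centre of plaque1's hole: 38 mm above the plaque's origin, 22 mm below its top edge; the plaque's own axes
- plaque2_hole (a point): centre of plaque2's hole, likewise
- holder: fixed brown wooden block 120 (x) by 75 (y) mm, 32 mm high, with two 16 mm wide, 24 mm deep slots along its y, at x = -30 and +30 mm, open at their ends; the plaques stand in them with their lower edge 8 mm above the table, their faces towards the block's +x and -x, sides free. Origin at the centre of its underside.
- peg_stand: fixed wooden stand: a 250 mm long cross bar along its y (26 mm high, top 203 mm above the table) on two posts at its ends, over a 16 mm thick foot; two steel pegs stick out of the bar's front face. Origin under the bar's front face, on the table; its -x points the way the pegs point, roughly to the robot.
- peg1 (a point): middle of the first peg (axes of the stand), 195 mm above the table: a round steel rod 8 mm thick that runs along the stand's x, from the bar's face 35 mm behind this point (+x) to a free rounded end 39 mm in front (-x), rising 8 degrees towards the free end. The pegs are 110 mm apart.
- peg2 (a point): middle of the second peg, likewise
- brush_pot: bystander: blue ceramic mug, 72 mm wide, 85 mm high, beyond the mat. Origin at the centre of its underside.
- varnish_jar: bystander: closed jar 60 mm wide, 75 mm high, beyond the mat. Origin at the centre of its underside.
Not all that is in view belongs to the job. Leave any orange look-alike of the plaque1 alone.

How it is judged (in metres and radians):
At the end, for the whole second after the job is handed in: Every figure present is inside the figure bin and every animal present inside the animal bin (origin between the inner walls, at most 20 mm above the rim); each plaque hangs by its hole on a peg of its own (hole centre within 13 mm sideways of the peg, just below it); all at rest (x of figure1 in the frame of figure_bin between -0.076 and 0.076 m and y of figure1 in the frame of figure_bin between -0.11 and 0.11 m and z of figure1 in the frame of figure_bin between 0.004 and 0.075 m and linear speed of each of figure1, figure2, figure3, animal1, animal2, animal3, plaque1, plaque2 below 0.03 m/s and x of figure2 in the frame of figure_bin between -0.076 and 0.076 m and y of figure2 in the frame of figure_bin between -0.11 and 0.11 m and z of figure2 in the frame of figure_bin between 0.004 and 0.075 m and x of figure3 in the frame of figure_bin between -0.076 and 0.076 m and y of figure3 in the frame of figure_bin between -0.11 and 0.11 m and z of figure3 in the frame of figure_bin between 0.004 and 0.075 m and x of animal1 in the frame of animal_bin between -0.076 and 0.076 m and y of animal1 in the frame of animal_bin between -0.11 and 0.11 m and z of animal1 in the frame of animal_bin between 0.004 and 0.075 m and x of animal2 in the frame of animal_bin between -0.076 and 0.076 m and y of animal2 in the frame of animal_bin between -0.11 and 0.11 m and z of animal2 in the frame of animal_bin between 0.004 and 0.075 m and x of animal3 in the frame of animal_bin between -0.076 and 0.076 m and y of animal3 in the frame of animal_bin between -0.11 and 0.11 m and z of animal3 in the frame of animal_bin between 0.004 and 0.075 m and ((x of plaque1_hole in the frame of peg1 between -0.03 and 0.032 m and y of plaque1_hole in the frame of peg1 between -0.013 and 0.013 m and z of plaque1_hole in the frame of peg1 between -0.022 and 0 m) or (x of plaque1_hole in the frame of peg2 between -0.03 and 0.032 m and y of plaque1_hole in the frame of peg2 between -0.013 and 0.013 m and z of plaque1_hole in the frame of peg2 between -0.022 and 0 m)) and height (world z) of each of plaque1, plaque2 above 0.12 m and ((x of plaque2_hole in the frame of peg1 between -0.03 and 0.032 m and y of plaque2_hole in the frame of peg1 between -0.013 and 0.013 m and z of plaque2_hole in the frame of peg1 between -0.022 and 0 m) or (x of plaque2_hole in the frame of peg2 between -0.03 and 0.032 m and y of plaque2_hole in the frame of peg2 between -0.013 and 0.013 m and z of plaque2_hole in the frame of peg2 between -0.022 and 0 m)) and distance between plaque1_hole and plaque2_hole above 0.06 m); the robot touches nothing.
It fails at once if the mug or the jar is pushed more than 30 mm away (distance of any of brush_pot, varnish_jar from where it was at the start of the episode above 0.03 m).
Of figure1, figure2, figure3, animal1, animal2, animal3 only 4 to 6 are there at a start; the rules pass over those that are not, and their reading is None.
At some moment in a run one of figure1, figure2, figure3, animal1, animal2, animal3 may be knocked a few centimetres aside while the robot is not near it.
It also fails if it takes over 210 s, if anything falls off the work surface, if the arm or the gripper's body presses on something with over 40 N, if the wrist force passes 120 N, or if a joint passes its speed limit or range.

## Working session

There is one attempt and no reset: what is moved stays moved. The work goes in short steps, Python scripts to look and compute and a tool call to move; the robot and the scene stay as the last step left them, time stands still between calls to the robot, and variables do not carry over. Pictures are saved under pics/ and viewed, and the job is handed in when it is done.

Besides the shell and the picture viewer there is one more tool, called as name(argument=value, ...), one argument or row to a line, values as JSON. arm_command: Moves the arm, as the interface text tells. Shift numbers are shares of 250 mm and turn numbers shares of 180 degrees, none past 1 either way. Its arguments: {"type":"object","properties":{"steps":{"type":"array","items":{"type":"number","minimum":-1,"maximum":1}},"grip_force":{"type":"number"}},"required":["steps"]}

```bash
ls; mkdir -p pics; python3 - <<'E'
from workcell import status, optics
import cv2
for n in("side","top"):
    p,d=optics.grab_frame(n); cv2.imwrite(f"pics/{n}0.png",p)
    c=optics.get_calibration(n); print(n,c["K"],c["cam_to_world"])
s=status.get_state(); print({k:s[k] for k in("clock","tool_pos","eef_rot","grip_width","contact_force")})
E
```

```text
pics
side [[599.19636908   0.         314.17840144]
 [  0.         599.19636908 242.17386034]
 [  0.           0.           1.        ]] [[-7.26489741e-01 -5.11537552e-01  4.58848547e-01 -8.09748460e+01]
 [-6.87177270e-01  5.40572358e-01 -4.85354432e-01  6.58448873e+02]
 [ 2.36177228e-04 -6.67915308e-01 -7.44237251e-01  1.13976018e+03]
 [ 0.00000000e+00  0.00000000e+00  0.00000000e+00  1.00000000e+00]]
top [[574.55091426   0.         324.82810733]
 [  0.         574.55091426 237.10214242]
 [  0.           0.           1.        ]] [[-3.03276159e-02 -9.83065111e-01  1.80729695e-01  3.31280137e+02]
 [-9.99476833e-01  2.77929198e-02 -1.65412755e-02  1.57715794e+01]
 [ 1.12381450e-02 -1.81136801e-01 -9.83393697e-01  1.21820778e+03]
 [ 0.00000000e+00  0.00000000e+00  0.00000000e+00  1.00000000e+00]]
{'clock': 0.1, 'tool_pos': array([ 264.78136081, -565.49947187,  221.5177094 ]), 'eef_rot': array([[ 4.23930565e-01, -9.05694536e-01, -5.32167286e-04],
       [-9.05692910e-01, -4.23930824e-01,  1.73501645e-03],
       [-1.79699703e-03, -2.53546366e-04, -9.99998353e-01]]), 'grip_width': 86.86745998556334, 'contact_force': array([-0.19382084,  0.61636667,  1.01383131])}
```

View pics/side0.png

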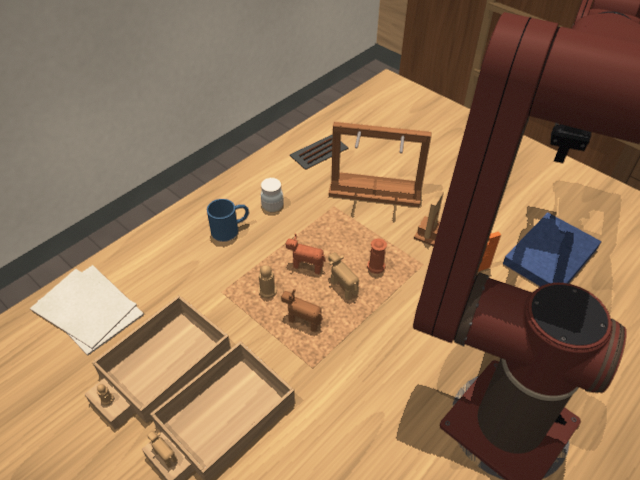

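View pics/top0.png

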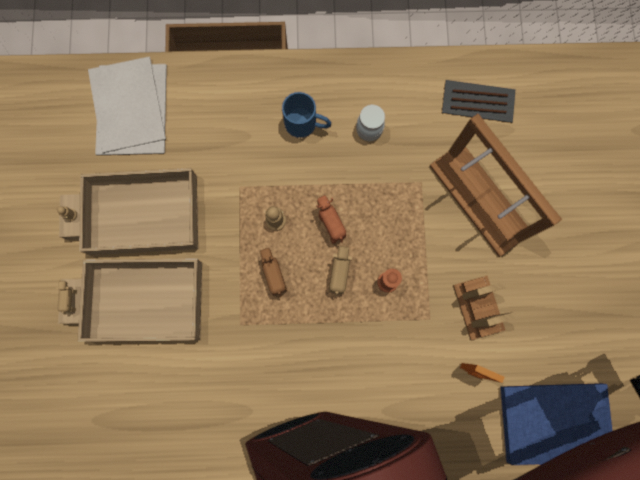

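```bash
cat > h.py <<'E'
import numpy as np, cv2
from workcell import status, optics, hand_in, regions_of
def pts(n,d,mask):
    c=optics.get_calibration(n);K=c["K"];T=c["cam_to_world"]
    v,u=np.nonzero(mask&(d>0)); z=d[v,u]
    P=np.stack([(u-K[0,2])/K[0,0]*z,(v-K[1,2])/K[1,1]*z,z],1)
    return P@T[:3,:3].T+T[:3,3], np.stack([u,v],1)
def proj(n,P):
    c=optics.get_calibration(n);K=c["K"];T=c["cam_to_world"]
    q=(np.asarray(P,float)-T[:3,3])@T[:3,:3]; return q[...,:2]/q[...,2:]*K[0,0]+K[:2,2]
def save(name,img,x0,y0,x1,y1,s):
    cv2.imwrite(f"pics/{name}.png",cv2.resize(img[y0:y1,x0:x1],None,fx=s,fy=s,interpolation=cv2.INTER_CUBIC))
E
python3 - <<'E'
from h import *
p,d=optics.grab_frame("top"); np.save("top_d.npy",d); np.save("top_p.npy",p)
save("t1",p,230,180,440,330,3.8); save("t2",p,420,100,580,400,2)
for n in "figure1 figure2 figure3 animal1 animal2 animal3 figure_bin animal_bin plaque1 holder peg_stand".split():
    for r in regions_of(n,"top")[:3]:
        P,_=pts("top",d,r["region"]); z=P[:,2]
        t=P[z>z.max()-8]; 
        print(n,round(r["p"],2),np.round(r["centre"]),len(P),"med",np.round(np.median(P,0)),"zmax",round(z.max()),"topmean",np.round(t.mean(0)), "min",np.round(np.percentile(P,2,0)),"max",np.round(np.percentile(P,98,0)))
print(status.get_state()["clock"])
E
```

```text
figure1 0.96 [388. 280.] 454 med [ 450. -129.   82.] zmax 93 topmean [ 453. -133.   87.] min [ 434. -151.   -0.] max [ 471. -112.   90.]
figure1 0.84 [272. 222.] 370 med [586.  99.  61.] zmax 96 topmean [595. 101.  90.] min [574.  82.   3.] max [603. 121.  91.]
figure2 0.96 [388. 280.] 454 med [ 450. -129.   82.] zmax 93 topmean [ 453. -133.   87.] min [ 434. -151.   -0.] max [ 471. -112.   90.]
figure2 0.84 [272. 222.] 370 med [586.  99.  61.] zmax 96 topmean [595. 101.  90.] min [574.  82.   3.] max [603. 121.  91.]
figure3 0.96 [388. 280.] 454 med [ 450. -129.   82.] zmax 93 topmean [ 453. -133.   87.] min [ 434. -151.   -0.] max [ 471. -112.   90.]
figure3 0.84 [272. 222.] 370 med [586.  99.  61.] zmax 96 topmean [595. 101.  90.] min [574.  82.   3.] max [603. 121.  91.]
animal1 0.93 [330. 219.] 817 med [581. -17.  62.] zmax 94 topmean [611.  -6.  90.] min [540. -43.  -1.] max [627.   8.  82.]
animal1 0.9 [271. 271.] 736 med [474. 105.  62.] zmax 96 topmean [496. 113.  93.] min [432.  83.   3.] max [518. 128.  91.]
animal1 0.67 [338. 272.] 760 med [473. -31.  62.] zmax 83 topmean
[... 1192 characters left out ...]
86.]
plaque1 0.97 [477. 372.] 397 med [ 266. -292.  112.] zmax 125 topmean [ 265. -301.  120.] min [ 251. -324.   15.] max [ 281. -275.  123.]
plaque1 0.86 [494. 322.] 388 med [ 365. -323.  121.] zmax 134 topmean [ 365. -330.  128.] min [ 354. -360.    4.] max [ 377. -302.  131.]
plaque1 0.86 [484. 290.] 343 med [ 421. -308.  125.] zmax 133 topmean [ 423. -315.  128.] min [ 412. -354.    5.] max [ 441. -288.  131.]
holder 0.8 [477. 309.] 1705 med [ 394. -314.   27.] zmax 131 topmean [ 426. -299.  127.] min [ 335. -366.   -0.] max [ 453. -279.   37.]
peg_stand 0.95 [489. 191.] 7566 med [ 629. -345.   18.] zmax 208 topmean [ 632. -352.  203.] min [ 524. -424.    2.] max [ 734. -260.  205.]
0.7
```

View pics/t1.png

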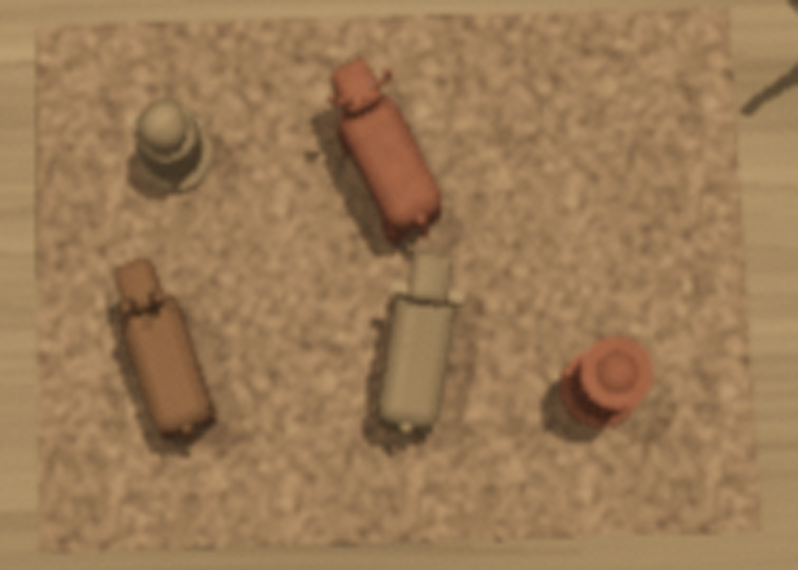

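View pics/t2.png

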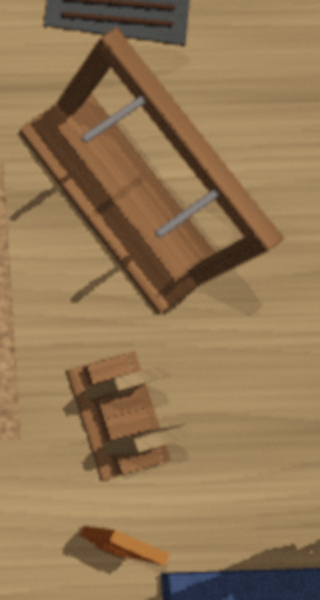

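```bash
cat > meas.py <<'E'
from h import *
def box(P,zlo,zhi):
    q=P[(P[:,2]>zlo)&(P[:,2]<zhi)]; xy=q[:,:2]
    m=np.median(xy,0); 
    (c,wh,a)=cv2.minAreaRect((xy-m).astype(np.float32)); c=np.array(c)+m
    if wh[0]<wh[1]: a+=90
    a=(a+90)%180-90
    U,S,V=np.linalg.svd(xy-xy.mean(0)); pa=np.degrees(np.arctan2(V[0,1],V[0,0])); pa=(pa+90)%180-90
    return c.round(1),np.round(sorted(wh),1),round(a,1),"pca",round(pa,1),xy.mean(0).round(1),len(xy)
E
python3 - <<'E'
from meas import *
p=np.load("top_p.npy"); d=np.load("top_d.npy")
full,uv=pts("top",d,np.ones(d.shape,bool))
def near(x,y,r): return full[np.hypot(full[:,0]-x,full[:,1]-y)<r]
for n,x,y in(("ox",581,-17),("donkey",474,105),("sheep",473,-31)):
    Q=near(x,y,58); print(n,box(Q,57,68),"head",near(x,y,60)[near(x,y,60)[:,2]>70].mean(0).round())
for n,x,y in(("f2",452,-131),("f1",592,101)):
    Q=near(x,y,35)
    for lo in(60,70,80): print(n,lo,box(Q,lo,100))
for n,x,y in(("pA",421,-312),("pB",366,-330),("decoy",265,-298)):
    print(n,box(near(x,y,33),105,140),box(near(x,y,33),122,140))
print("holder",box(near(394,-316,90),22,38))
Q=full[(full[:,0]>500)&(full[:,0]<760)&(full[:,1]<-220)&(full[:,1]>-460)]
print("bar",box(Q,200,215),box(Q,197,215))
for n,(x,y) in dict(f=(616,400),a=(430,400)).items():
    Q=full[(abs(full[:,0]-x)<95)&(abs(full[:,1]-y)<155)&(full[:,2]>49)&(full[:,2]<60)]
    print("bin",n,box(Q,49,60),Q.min(0).round(),Q.max(0).round())
E
```

```text
ox (array([579.9, -17.6]), array([31.8, 88.1]), 24.4, 'pca', np.float64(25.7), array([573.8, -20.1]), 467) head [612.  -2.  78.]
donkey (array([465.6, 103.4]), array([32.2, 73.4]), 16.1, 'pca', np.float64(17.3), array([466.2, 103.1]), 485) head [507. 116.  79.]
sheep (array([464.1, -29.7]), array([33.1, 70.6]), -10.3, 'pca', np.float64(-12.3), array([465. , -29.4]), 481) head [506. -38.  76.]
f2 60 (array([ 453.8, -133.5]), array([36.5, 37.6]), 87.0, 'pca', np.float64(-59.7), array([ 453.2, -132.9]), 299)
f2 70 (array([ 453.8, -133.5]), array([36.5, 37.6]), 87.0, 'pca', np.float64(-64.0), array([ 453.5, -133.3]), 288)
f2 80 (array([ 453.7, -134.1]), array([36.5, 36.5]), 87.9, 'pca', np.float64(-51.2), array([ 453.5, -133.6]), 278)
f1 60 (array([591.3, 100.8]), array([29.2, 33.3]), -66.3, 'pca', np.float64(-69.9), array([590.7, 100.6]), 213)
f1 70 (array([593.5, 101.7]), array([24.8, 25. ]), 49.4, 'pca', np.float64(80.5), array([592.3, 101.4]), 137)
f1 80 (array([593.5, 101.6]), array([24.1, 25. ]), 32.0, 'pca', np.float64(0.7), array([592.7, 101.8]), 122)
pA (array([ 423.8, -315.7]),
[... 574 characters left out ...]
9]), 63.6, 'pca', np.float64(62.0), array([ 264.4, -302.2]), 26)
holder (array([ 393.9, -320.3]), array([ 53. , 116.1]), 12.9, 'pca', np.float64(13.2), array([ 394.3, -321. ]), 919)
bar (array([ 617., -325.]), array([ 94. , 249.2]), 33.4, 'pca', np.float64(33.8), array([ 632.4, -351.4]), 1371) (array([ 617. , -325.2]), array([ 94.8, 249.2]), 33.6, 'pca', np.float64(33.4), array([ 630.9, -350. ]), 1697)
bin f (array([614.8, 401. ]), array([166. , 262.8]), -88.3, 'pca', np.float64(-88.7), array([614.5, 393.1]), 1278) [529. 267.  49.] [701. 532.  60.]
bin a (array([429., 389.]), array([164.5, 258.7]), 89.0, 'pca', np.float64(-89.9), array([428.3, 381.3]), 1293) [345. 259.  49.] [512. 519.  60.]
```

```bash
python3 - <<'E'
from meas import *
d=np.load("top_d.npy"); 
full,uv=pts("top",d,np.ones(d.shape,bool))
Q=full[(full[:,0]>500)&(full[:,0]<760)&(full[:,1]<-220)&(full[:,1]>-460)&(full[:,2]>180)&(full[:,2]<212)]
# yaw via bar points
for a in (33.4,):
    a=np.radians(a)
u=np.array([np.cos(a),np.sin(a)]); n=np.array([u[1],-u[0]]) # bar dir, +x dir (away from robot)
s=Q[:,:2]@u; t=Q[:,:2]@n
h,e=np.histogram(t,bins=np.arange(t.min(),t.max()+4,4)); print(list(zip(e.round(),h)))
bar=t>t.max()-20
B=Q[bar,:2]
# refine dir by line fit of bar
vx,vy,x0,y0=cv2.fitLine(B.astype(np.float32),cv2.DIST_HUBER,0,.01,.01).ravel(); ang=np.degrees(np.arctan2(vy,vx)); print("bar ang",ang,(x0,y0))
a=np.radians((ang+90)%180-90); u=np.array([np.cos(a),np.sin(a)]); n=np.array([u[1],-u[0]])
s=Q[:,:2]@u; t=Q[:,:2]@n
print("t range",t.max(),"s",s.min(),s.max())
f=t.max()-20
pk=(t<f-8)
h,e=np.histogram(s[pk],bins=np.arange(s.min(),s.max(),8)); print(list(zip(e.round(),h)))
for lo,hi in((s.min(),np.median(s)),(np.median(s),s.max())):
    m=pk&(s>lo)&(s<hi)
    q=Q[m]; print("peg",q.shape,"s med",np.median(s[m]),"t",t[m].min(),t[m].max(),"z",q[:,2].min(),q[:,2].max())
    ss=s[m];tt=t[m]; print(np.polyfit(tt,ss,1),np.polyfit(tt,q[:,2],1)); sm=np.median(ss); i=np.argmin(tt); print("tip",q[i])
E
python3 - <<'E'
from h import *
p=np.load("top_p.npy"); save("t3",p,425,100,585,270,4.5/1.3)
E
```

```text
[(np.float64(564.0), np.int64(18)), (np.float64(568.0), np.int64(18)), (np.float64(572.0), np.int64(18)), (np.float64(576.0), np.int64(17)), (np.float64(580.0), np.int64(17)), (np.float64(584.0), np.int64(19)), (np.float64(588.0), np.int64(15)), (np.float64(592.0), np.int64(15)), (np.float64(596.0), np.int64(21)), (np.float64(600.0), np.int64(14)), (np.float64(604.0), np.int64(19)), (np.float64(608.0), np.int64(16)), (np.float64(612.0), np.int64(15)), (np.float64(616.0), np.int64(16)), (np.float64(620.0), np.int64(20)), (np.float64(624.0), np.int64(16)), (np.float64(628.0), np.int64(18)), (np.float64(632.0), np.int64(22)), (np.float64(636.0), np.int64(770)), (np.float64(640.0), np.int64(310)), (np.float64(644.0), np.int64(283)), (np.float64(648.0), np.int64(275)), (np.float64(652.0), np.int64(266)), (np.float64(656.0), np.int64(89))]
bar ang 33.527866 (np.float32(634.9504), np.float32(-357.4702))
t range 660.2407859161721 s 209.65453114556342 459.45536330796523
[(np.float64(210.0), np.int64(0)), (np.float64(218.0), np.int64(0)), (np.float64(226.0), np.int64(0)), (np.float64(234.0), n
[... 698 characters left out ...]
(np.float64(402.0), np.int64(0)), (np.float64(410.0), np.int64(0)), (np.float64(418.0), np.int64(0)), (np.float64(426.0), np.int64(0)), (np.float64(434.0), np.int64(0)), (np.float64(442.0), np.int64(0)), (np.float64(450.0), np.int64(0))]
peg (151, 3) s med 279.86259109650894 t 564.5334729765743 631.5393174539065 z 191.49579751270676 206.3075187251435
[-2.03636914e-03  2.81113150e+02] [-1.21794077e-01  2.71597038e+02]
tip [ 546.3764714  -315.18847319  201.70515933]
peg (141, 3) s med 389.35105120093687 t 564.8429418890455 631.8445979610368 z 192.46770848584106 206.26136939942535
[-1.16425012e-03  3.90169723e+02] [-1.42717328e-01  2.84342954e+02]
tip [ 638.68409636 -254.39805321  201.77361064]
```

View pics/t3.png

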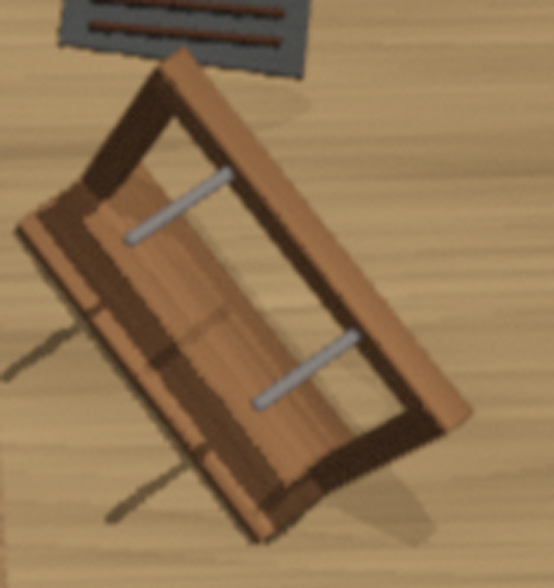

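```bash
cat > plan.py <<'E'
from h import *
import json,sys
def plan(wps,start=None,vmax=55.,step=0.002):
    """wps: dicts/tuples (x,y,z,a_deg,open,[vmax],[hold])"""
    s=status.get_state()
    if start is None:
        R=s["eef_rot"]; start=[*s["tool_pos"],np.degrees(np.arctan2(R[1,0],R[0,0]))]
    cur=np.array(start,float); rows=[]
    for w in wps:
        w=list(w); v=w[5] if len(w)>5 else vmax; hold=w[6] if len(w)>6 else 0
        tgt=np.array(w[:4],float); da=(tgt[3]-cur[3]+180)%360-180
        n=max(1,int(np.ceil(max(np.linalg.norm(tgt[:3]-cur[:3])/v,abs(da)/9.5)))) 
        if np.linalg.norm(tgt[:3]-cur[:3])<.3 and abs(da)<.3: n=0
        for i in range(1,n+1): rows.append([*(cur[:3]+(tgt[:3]-cur[:3])*i/n),cur[3]+da*i/n,w[4]])
        cur=tgt.copy(); 
        for _ in range(hold): rows.append([*cur,w[4]])
    base=np.array(start,float); k=0
    while k<len(rows):
        ch=rows[k:k+10]; k+=10
        while len(ch)<10: ch.append(ch[-1])
        a=np.radians(base[3]); X=np.array([np.cos(a),np.sin(a),0]);Y=np.array([np.sin(a),-np.cos(a),0]);Z=np.array([0,0,-1])
        out=[]
        for r in ch:
            dd=np.array(r[:3])-base[:3]; da=(base[3]-r[3]+180)%360-180
            sh=[round(round(dd@e/250/step)*step,4)+0. for e in(X,Y,Z)]; t=round(round(da/180/step)*step,4)+0.
            out.append([0,0,t,*sh,r[4]])
            if max(map(abs,sh))>1: print("RANGE!")
        print("CALL", "to",np.round(ch[-1],1)); print(json.dumps([v for r in out for v in r]))
        l=out[-1]; base=np.array([*(base[:3]+250*(l[3]*X+l[4]*Y+l[5]*Z)),base[3]-180*l[2]])
    print("end",base.round(1),"rows",len(rows))
E
python3 - <<'E'
from plan import *
plan([(465,-29.5,160,-101,.7),(465,-29.5,31,-101,.7,45),(465,-29.5,31,-101,.0,45,4),(465,-29.5,160,-101,0,45)])
E
```

```text
RANGE!
RANGE!
RANGE!
RANGE!
CALL to [446.8 -78.3 165.7 -97.7   0.7]
[0, 0, 0.018, -0.146, -0.148, 0.022, 0.7, 0, 0, 0.036, -0.292, -0.298, 0.046, 0.7, 0, 0, 0.054, -0.438, -0.446, 0.068, 0.7, 0, 0, 0.072, -0.584, -0.594, 0.092, 0.7, 0, 0, 0.092, -0.73, -0.742, 0.114, 0.7, 0, 0, 0.11, -0.876, -0.892, 0.136, 0.7, 0, 0, 0.128, -1.022, -1.04, 0.16, 0.7, 0, 0, 0.146, -1.168, -1.188, 0.182, 0.7, 0, 0, 0.164, -1.312, -1.338, 0.204, 0.7, 0, 0, 0.182, -1.458, -1.486, 0.228, 0.7]
CALL to [ 465.   -29.5  117.  -101.     0. ]
[0, 0, 0.018, -0.204, -0.046, 0.022, 0.7, 0, 0, 0.018, -0.204, -0.046, 0.194, 0.7, 0, 0, 0.018, -0.204, -0.046, 0.366, 0.7, 0, 0, 0.018, -0.204, -0.046, 0.538, 0.7, 0, 0, 0.018, -0.204, -0.046, 0.538, 0.0, 0, 0, 0.018, -0.204, -0.046, 0.538, 0.0, 0, 0, 0.018, -0.204, -0.046, 0.538, 0.0, 0, 0, 0.018, -0.204, -0.046, 0.538, 0.0, 0, 0, 0.018, -0.204, -0.046, 0.366, 0, 0, 0, 0.018, -0.204, -0.046, 0.194, 0]
CALL to [ 465.   -29.5  160.  -101.     0. ]
[0, 0, 0.0, 0.0, 0.0, -0.172, 0, 0, 0, 0.0, 0.0, 0.0, -0.172, 0, 0, 0, 0.0, 0.0, 0.0, -0.172, 0, 0, 0, 0.0, 0.0, 0.0, -0.172, 0, 0, 0, 0.0, 0.0, 0.0, -0.172, 0, 0, 0, 0.0, 0.0, 0.0, -0.172, 0, 0, 0, 0.0, 0.0, 0.0, -0.172, 0, 0, 0, 0.0, 0.0, 0.0, -0.172, 0, 0, 0, 0.0, 0.0, 0.0, -0.172, 0, 0, 0, 0.0, 0.0, 0.0, -0.172, 0]
end [ 465.1  -29.5  160.1 -100.9] rows 21
```

```bash
python3 - <<'E'
s=open('plan.py').read()
s=s.replace("        ch=rows[k:k+10]; k+=10\n","""        ch=[]
        a=np.radians(base[3]); X=np.array([np.cos(a),np.sin(a),0]);Y=np.array([np.sin(a),-np.cos(a),0]);Z=np.array([0,0,-1])
        while k<len(rows) and len(ch)<10:
            dd=np.array(rows[k][:3])-base[:3]
            if max(abs(dd@X),abs(dd@Y),abs(dd@Z))>250: break
            ch.append(rows[k]); k+=1
""")
open('plan.py','w').write(s)
E
python3 - <<'E'
from plan import *
plan([(423.8,-315.7,200,-76,1),(423.8,-315.7,81,-76,1,40)])
E
```

```text
CALL to [ 397.3 -357.4  203.8  -74.2    1. ]
[0, 0, 0.01, -0.106, -0.166, 0.016, 1, 0, 0, 0.02, -0.212, -0.334, 0.03, 1, 0, 0, 0.03, -0.318, -0.5, 0.046, 1, 0, 0, 0.042, -0.426, -0.666, 0.06, 1, 0, 0, 0.052, -0.532, -0.834, 0.076, 1, 0, 0, 0.052, -0.532, -0.834, 0.076, 1, 0, 0, 0.052, -0.532, -0.834, 0.076, 1, 0, 0, 0.052, -0.532, -0.834, 0.076, 1, 0, 0, 0.052, -0.532, -0.834, 0.076, 1, 0, 0, 0.052, -0.532, -0.834, 0.076, 1]
CALL to [ 423.8 -315.7   81.   -76.     1. ]
[0, 0, 0.01, -0.132, -0.146, 0.014, 1, 0, 0, 0.01, -0.132, -0.146, 0.172, 1, 0, 0, 0.01, -0.132, -0.146, 0.332, 1, 0, 0, 0.01, -0.132, -0.146, 0.49, 1, 0, 0, 0.01, -0.132, -0.146, 0.49, 1, 0, 0, 0.01, -0.132, -0.146, 0.49, 1, 0, 0, 0.01, -0.132, -0.146, 0.49, 1, 0, 0, 0.01, -0.132, -0.146, 0.49, 1, 0, 0, 0.01, -0.132, -0.146, 0.49, 1, 0, 0, 0.01, -0.132, -0.146, 0.49, 1]
end [ 423.6 -315.6   81.1  -76.1] rows 9
```

arm_command(
  steps=[0, 0, 0.01, -0.106, -0.166, 0.016, 1, 0, 0, 0.02, -0.212, -0.334, 0.03, 1, 0, 0, 0.03, -0.318, -0.5, 0.046, 1, 0, 0, 0.042, -0.426, -0.666, 0.06, 1, 0, 0, 0.052, -0.532, -0.834, 0.076, 1, 0, 0, 0.062, -0.64, -1.0, 0.09, 1, 0, 0, 0.062, -0.64, -1.0, 0.09, 1, 0, 0, 0.062, -0.64, -1.0, 0.09, 1, 0, 0, 0.062, -0.64, -1.0, 0.09, 1, 0, 0, 0.062, -0.64, -1.0, 0.09, 1],
)

```text
clock: 1.95
tool_pos: [423.0, -316.2, 200.1]
eef_rot: [[0.239, -0.971, -0.0], [-0.971, -0.239, -0.0], [0.0, 0.0, -1.0]]
contact_force: [0.4, -0.2, 0.2]
grip_width: 87.0
```

arm_command(
  steps=[0, 0, 0, 0, 0, 0.12, 1, 0, 0, 0, 0, 0, 0.24, 1, 0, 0, 0, 0, 0, 0.36, 1, 0, 0, 0, 0, 0, 0.476, 1, 0, 0, 0, 0, 0, 0.476, 1, 0, 0, 0, 0, 0, 0.476, 0, 0, 0, 0, 0, 0, 0.476, 0, 0, 0, 0, 0, 0, 0.476, 0, 0, 0, 0, 0, 0, 0.476, 0, 0, 0, 0, 0, 0, 0.476, 0],
  grip_force=20,
)

```text
clock: 3.2
tool_pos: [423.9, -315.5, 81.6]
eef_rot: [[0.241, -0.971, 0.001], [-0.971, -0.241, -0.001], [0.001, -0.0, -1.0]]
contact_force: [-0.6, -0.6, 2.0]
grip_width: 54.7
```

```bash
python3 - <<'E'
from plan import *
plan([(424,-315.5,173.5,-76,0,45),(520.5,-278.9,173.5,-146.5,0,45)])
E
```

```text
CALL to [ 508.4 -283.5  173.5 -137.7    0. ]
[0, 0, 0.0, 0.0, 0.0, -0.122, 0, 0, 0, 0.0, 0.0, 0.0, -0.246, 0, 0, 0, 0.0, 0.0, 0.0, -0.368, 0, 0, 0, 0.048, -0.006, -0.052, -0.368, 0, 0, 0, 0.098, -0.012, -0.102, -0.368, 0, 0, 0, 0.146, -0.018, -0.154, -0.368, 0, 0, 0, 0.196, -0.024, -0.206, -0.368, 0, 0, 0, 0.244, -0.03, -0.256, -0.368, 0, 0, 0, 0.294, -0.036, -0.308, -0.368, 0, 0, 0, 0.342, -0.042, -0.36, -0.368, 0]
CALL to [ 520.5 -278.9  173.5 -146.5    0. ]
[0, 0, 0.05, -0.048, -0.018, 0.0, 0, 0, 0, 0.05, -0.048, -0.018, 0.0, 0, 0, 0, 0.05, -0.048, -0.018, 0.0, 0, 0, 0, 0.05, -0.048, -0.018, 0.0, 0, 0, 0, 0.05, -0.048, -0.018, 0.0, 0, 0, 0, 0.05, -0.048, -0.018, 0.0, 0, 0, 0, 0.05, -0.048, -0.018, 0.0, 0, 0, 0, 0.05, -0.048, -0.018, 0.0, 0, 0, 0, 0.05, -0.048, -0.018, 0.0, 0, 0, 0, 0.05, -0.048, -0.018, 0.0, 0]
end [ 520.6 -278.8  173.6 -146.6] rows 11
```

arm_command(
  steps=[0, 0, 0.0, 0.0, 0.0, -0.122, 0, 0, 0, 0.0, 0.0, 0.0, -0.246, 0, 0, 0, 0.0, 0.0, 0.0, -0.368, 0, 0, 0, 0.048, -0.006, -0.052, -0.368, 0, 0, 0, 0.098, -0.012, -0.102, -0.368, 0, 0, 0, 0.146, -0.018, -0.154, -0.368, 0, 0, 0, 0.196, -0.024, -0.206, -0.368, 0, 0, 0, 0.244, -0.03, -0.256, -0.368, 0, 0, 0, 0.294, -0.036, -0.308, -0.368, 0, 0, 0, 0.342, -0.042, -0.36, -0.368, 0],
)

```text
clock: 4.45
tool_pos: [508.5, -282.9, 172.6]
eef_rot: [[-0.742, -0.67, -0.001], [-0.67, 0.742, 0.001], [0.0, 0.001, -1.0]]
contact_force: [0.4, 0.6, -0.1]
grip_width: 55.0
```

arm_command(
  steps=[0, 0, 0.05, -0.048, -0.018, 0.0, 0, 0, 0, 0.05, -0.048, -0.018, 0.0, 0, 0, 0, 0.05, -0.048, -0.018, 0.0, 0, 0, 0, 0.05, -0.048, -0.018, 0.0, 0, 0, 0, 0.05, -0.048, -0.018, 0.0, 0, 0, 0, 0.05, -0.048, -0.018, 0.0, 0, 0, 0, 0.05, -0.048, -0.018, 0.0, 0, 0, 0, 0.05, -0.048, -0.018, 0.0, 0, 0, 0, 0.05, -0.048, -0.018, 0.0, 0, 0, 0, 0.05, -0.048, -0.018, 0.0, 0],
)

```text
clock: 5.7
tool_pos: [520.3, -278.5, 173.0]
eef_rot: [[-0.835, -0.55, -0.0], [-0.55, 0.835, 0.0], [0.0, 0.0, -1.0]]
contact_force: [0.6, 0.4, -1.6]
grip_width: 55.0
```

```bash
python3 - <<'E'
from h import *
s,ds=optics.grab_frame("side"); t,dt=optics.grab_frame("top")
save("s2",s,300,80,540,260,3.3); save("tt2",t,400,80,600,280,3)
print(status.get_state()["tool_pos"])
E
```

```text
[ 520.27598922 -278.54580712  173.02178892]
```

View pics/s2.png

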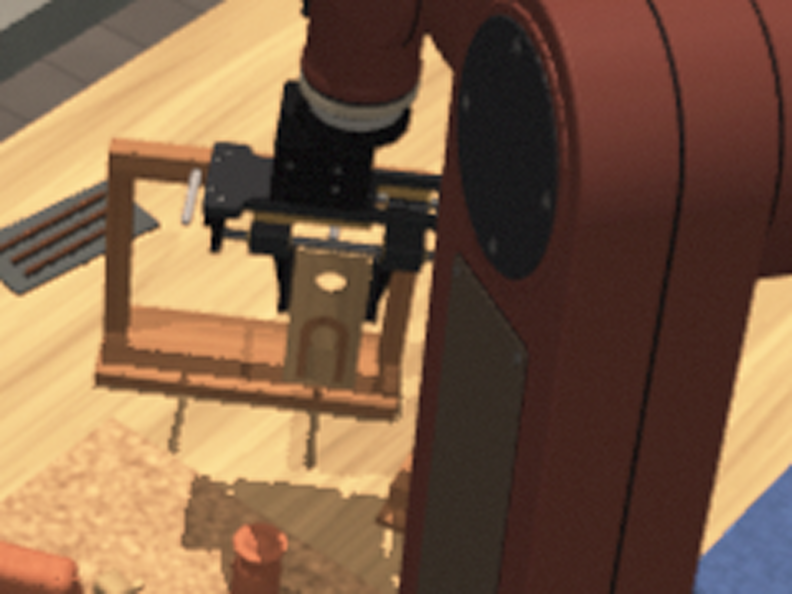

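View pics/tt2.png

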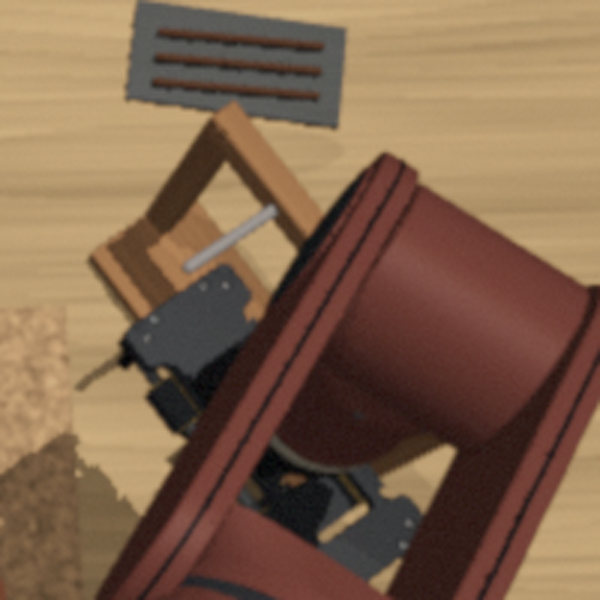

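```bash
python3 - <<'E'
from h import *
print(proj("side",[[520.3-6*.552,-278.5+6*.834,197.5],[520.3+6*.552,-278.5-6*.834,197.5],[566.3,-348.4,195]]))
E
```

```text
[[400.524881   166.51115563]
 [400.91174145 163.25560355]
 [403.29364413 143.82669606]]
```

arm_command(
  steps=[0, 0, 0, 0, -0.04, 0, 0, 0, 0, 0, 0, -0.08, 0, 0, 0, 0, 0, 0, -0.12, 0, 0, 0, 0, 0, 0, -0.16, 0, 0, 0, 0, 0, 0, -0.2, 0, 0, 0, 0, 0, 0, -0.24, 0, 0, 0, 0, 0, 0, -0.28, 0, 0, 0, 0, 0, 0, -0.308, 0, 0, 0, 0, 0, 0, -0.308, 0, 0, 0, 0, 0, 0, -0.308, 0, 0],
)

```text
clock: 7.05
tool_pos: [562.5, -342.6, 172.9]
eef_rot: [[-0.835, -0.55, -0.0], [-0.55, 0.835, 0.0], [0.0, 0.0, -1.0]]
contact_force: [1.0, 0.5, 0.6]
grip_width: 55.0
```

```bash
python3 - <<'E'
from h import *
s,ds=optics.grab_frame("side")
save("s3",s,300,80,540,260,3.3)
E
```

```text
(no output)
```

View pics/s3.png

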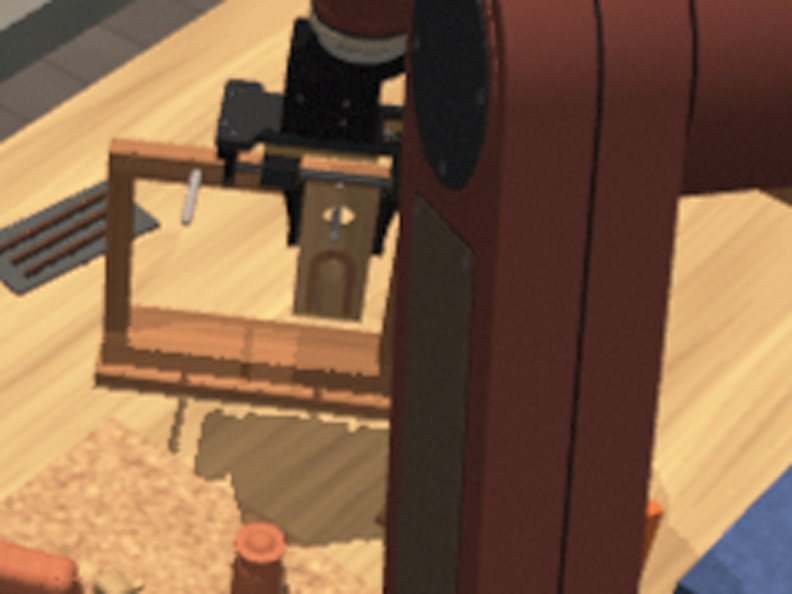

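arm_command(
  steps=[0, 0, 0, 0, 0, 0.012, 0, 0, 0, 0, 0, 0, 0.024, 0, 0, 0, 0, 0, 0, 0.034, 0, 0, 0, 0, 0, 0, 0.034, 0, 0, 0, 0, 0, 0, 0.034, 0.68, 0, 0, 0, 0, 0, 0.034, 0.72, 0, 0, 0, 0, 0, 0.034, 0.76, 0, 0, 0, 0, 0, 0.034, 0.85, 0, 0, 0, 0, 0, 0.034, 0.85, 0, 0, 0, 0, 0, 0.034, 0.85],
)

```text
clock: 8.35
tool_pos: [562.6, -342.9, 164.6]
eef_rot: [[-0.835, -0.55, 0.0], [-0.55, 0.835, 0.0], [-0.0, -0.0, -1.0]]
contact_force: [-0.0, 0.4, -0.7]
grip_width: 73.8
```

```bash
python3 - <<'E'
from h import *
s,ds=optics.grab_frame("side")
save("s4",s,300,80,540,260,3.3)
E
```

```text
(no output)
```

View pics/s4.png

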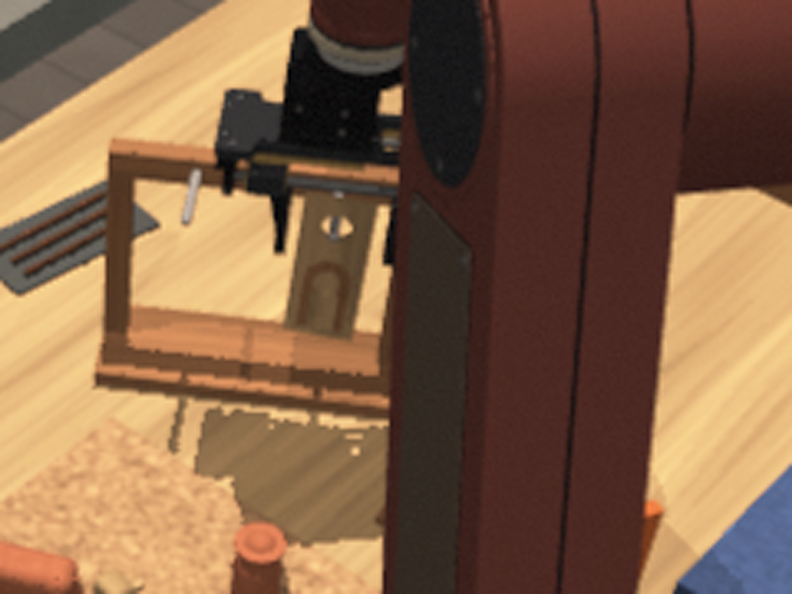

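```bash
python3 - <<'E'
from plan import *
plan([(562.6,-342.9,235,-146.5,.85,40),(520,-300,235,-146.5,.9,50),(366.2,-330.3,205,-76,1,50),(366.2,-330.3,82,-76,1,40,1),(366.2,-330.3,82,-76,0,40,5)])
E
```

```text
CALL to [ 404.6 -322.7  212.5  -93.6    1. ]
[0, 0, 0.0, 0.0, 0.0, -0.14, 0.85, 0, 0, 0.0, 0.0, 0.0, -0.282, 0.85, 0, 0, 0.0, 0.024, 0.118, -0.282, 0.9, 0, 0, 0.0, 0.048, 0.236, -0.282, 0.9, 0, 0, -0.05, 0.12, 0.266, -0.266, 1, 0, 0, -0.098, 0.194, 0.296, -0.252, 1, 0, 0, -0.148, 0.266, 0.326, -0.236, 1, 0, 0, -0.196, 0.338, 0.356, -0.222, 1, 0, 0, -0.246, 0.41, 0.384, -0.206, 1, 0, 0, -0.294, 0.484, 0.414, -0.192, 1]
CALL to [ 366.2 -330.3   82.   -76.     0. ]
[0, 0, -0.05, 0.02, 0.076, 0.016, 1, 0, 0, -0.098, 0.04, 0.152, 0.03, 1, 0, 0, -0.098, 0.04, 0.152, 0.154, 1, 0, 0, -0.098, 0.04, 0.152, 0.276, 1, 0, 0, -0.098, 0.04, 0.152, 0.4, 1, 0, 0, -0.098, 0.04, 0.152, 0.522, 1, 0, 0, -0.098, 0.04, 0.152, 0.522, 1, 0, 0, -0.098, 0.04, 0.152, 0.522, 0, 0, 0, -0.098, 0.04, 0.152, 0.522, 0, 0, 0, -0.098, 0.04, 0.152, 0.522, 0]
CALL to [ 366.2 -330.3   82.   -76.     0. ]
[0, 0, 0.0, 0.0, 0.0, 0.0, 0, 0, 0, 0.0, 0.0, 0.0, 0.0, 0, 0, 0, 0.0, 0.0, 0.0, 0.0, 0, 0, 0, 0.0, 0.0, 0.0, 0.0, 0, 0, 0, 0.0, 0.0, 0.0, 0.0, 0, 0, 0, 0.0, 0.0, 0.0, 0.0, 0, 0, 0, 0.0, 0.0, 0.0, 0.0, 0, 0, 0, 0.0, 0.0, 0.0, 0.0, 0, 0, 0, 0.0, 0.0, 0.0, 0.0, 0, 0, 0, 0.0, 0.0, 0.0, 0.0, 0]
end [ 366.1 -330.4   82.   -76.1] rows 22
```

arm_command(
  steps=[0, 0, 0.0, 0.0, 0.0, -0.14, 0.85, 0, 0, 0.0, 0.0, 0.0, -0.282, 0.85, 0, 0, 0.0, 0.024, 0.118, -0.282, 0.9, 0, 0, 0.0, 0.048, 0.236, -0.282, 0.9, 0, 0, -0.05, 0.12, 0.266, -0.266, 1, 0, 0, -0.098, 0.194, 0.296, -0.252, 1, 0, 0, -0.148, 0.266, 0.326, -0.236, 1, 0, 0, -0.196, 0.338, 0.356, -0.222, 1, 0, 0, -0.246, 0.41, 0.384, -0.206, 1, 0, 0, -0.294, 0.484, 0.414, -0.192, 1],
)

```text
clock: 9.65
tool_pos: [404.0, -323.1, 212.5]
eef_rot: [[-0.06, -0.998, 0.0], [-0.998, 0.06, -0.0], [0.0, -0.0, -1.0]]
contact_force: [-0.3, -0.3, 0.1]
grip_width: 87.2
```

arm_command(
  steps=[0, 0, -0.05, 0.02, 0.076, 0.016, 1, 0, 0, -0.098, 0.04, 0.152, 0.03, 1, 0, 0, -0.098, 0.04, 0.152, 0.154, 1, 0, 0, -0.098, 0.04, 0.152, 0.276, 1, 0, 0, -0.098, 0.04, 0.152, 0.4, 1, 0, 0, -0.098, 0.04, 0.152, 0.522, 1, 0, 0, -0.098, 0.04, 0.152, 0.522, 1, 0, 0, -0.098, 0.04, 0.152, 0.522, 0, 0, 0, -0.098, 0.04, 0.152, 0.522, 0, 0, 0, -0.098, 0.04, 0.152, 0.522, 0],
)

```text
clock: 10.9
tool_pos: [366.7, -331.2, 83.3]
eef_rot: [[0.241, -0.971, 0.001], [-0.971, -0.241, -0.002], [0.002, -0.001, -1.0]]
contact_force: [-0.5, -0.3, 0.5]
grip_width: 64.4
```

```bash
python3 - <<'E'
from plan import *
s,ds=optics.grab_frame("side"); t,_=optics.grab_frame("top")
save("s5",s,300,80,540,260,3.3); save("t5",t,400,80,600,280,3)
# pegB s=389.4
u=np.array([.83363,.55234]); n=np.array([.55234,-.83363])
pre=520*n+389.4*u; fin=597*n+389.4*u; print(pre,fin)
z=82+92
st=status.get_state(); print(st["tool_pos"],st["grip_width"])
z=st["tool_pos"][2]+92
plan([(366.2,-330.3,z,-76,0,45),(460,-250,z,-120,0,50),(*pre,z,-146.5,0,50)])
E
```

```text
[ 611.832322 -218.406404] [ 654.362502 -282.595914]
[ 366.39443682 -330.83580368   82.76794701] 56.64608895528066
CALL to [ 535.9 -234.2  174.8 -133.2    0. ]
[0, 0, 0.0, 0.0, 0.0, -0.122, 0, 0, 0, 0.0, -0.002, 0.0, -0.246, 0, 0, 0, 0.0, -0.002, 0.0, -0.368, 0, 0, 0, 0.048, -0.046, -0.088, -0.368, 0, 0, 0, 0.098, -0.09, -0.176, -0.368, 0, 0, 0, 0.146, -0.136, -0.264, -0.368, 0, 0, 0, 0.196, -0.18, -0.352, -0.368, 0, 0, 0, 0.244, -0.224, -0.442, -0.368, 0, 0, 0, 0.28, -0.218, -0.596, -0.368, 0, 0, 0, 0.318, -0.212, -0.752, -0.368, 0]
CALL to [ 611.8 -218.4  174.8 -146.5    0. ]
[0, 0, 0.036, -0.126, -0.088, 0.0, 0, 0, 0, 0.074, -0.254, -0.178, 0.0, 0, 0, 0, 0.074, -0.254, -0.178, 0.0, 0, 0, 0, 0.074, -0.254, -0.178, 0.0, 0, 0, 0, 0.074, -0.254, -0.178, 0.0, 0, 0, 0, 0.074, -0.254, -0.178, 0.0, 0, 0, 0, 0.074, -0.254, -0.178, 0.0, 0, 0, 0, 0.074, -0.254, -0.178, 0.0, 0, 0, 0, 0.074, -0.254, -0.178, 0.0, 0, 0, 0, 0.074, -0.254, -0.178, 0.0, 0]
end [ 612.1 -218.5  174.8 -146.6] rows 12
```

View pics/s5.png

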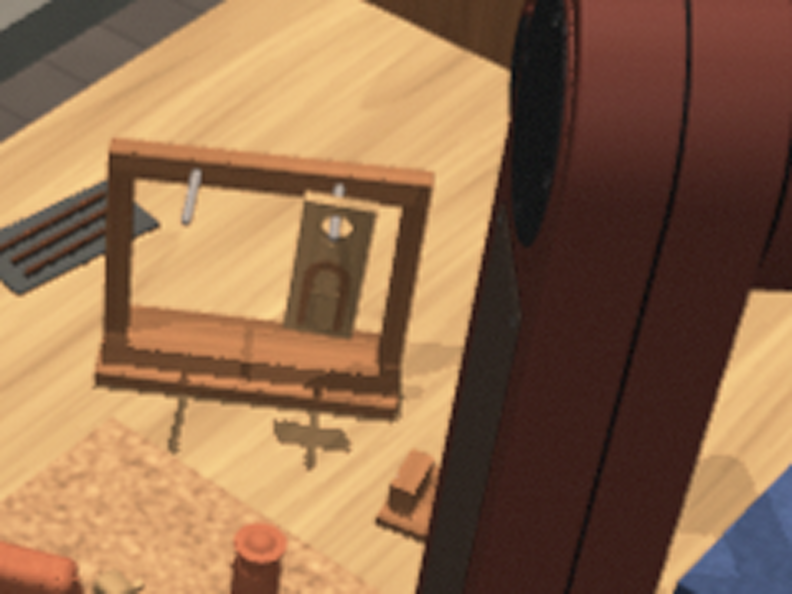

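View pics/t5.png

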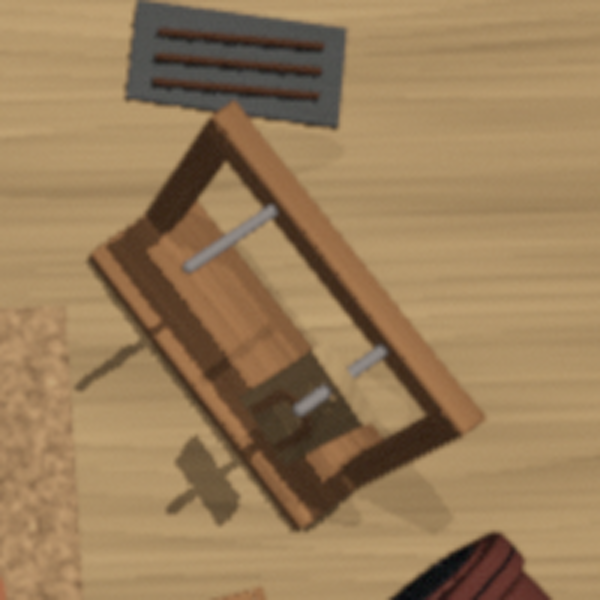

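arm_command(
  steps=[0, 0, 0, 0, 0, 0, 0, 0, 0, 0, 0, 0, 0, 0, 0, 0, 0, 0, 0, 0, 0, 0, 0, 0.0, 0.0, 0.0, -0.122, 0, 0, 0, 0.0, 0.0, 0.0, -0.246, 0, 0, 0, 0.0, 0.0, 0.0, -0.368, 0, 0, 0, 0.048, -0.046, -0.088, -0.368, 0, 0, 0, 0.098, -0.09, -0.176, -0.368, 0, 0, 0, 0.146, -0.136, -0.264, -0.368, 0, 0, 0, 0.196, -0.18, -0.352, -0.368, 0],
  grip_force=20,
)

```text
clock: 12.25
tool_pos: [440.7, -264.7, 173.2]
eef_rot: [[-0.369, -0.929, -0.001], [-0.929, 0.369, 0.001], [-0.0, 0.001, -1.0]]
contact_force: [0.6, -1.0, -1.3]
grip_width: 55.1
```

```bash
python3 - <<'E'
from plan import *
u=np.array([.83363,.55234]); n=np.array([.55234,-.83363])
pre=520*n+389.4*u
plan([(*pre,174,-146.5,0,45)])
E
```

```text
CALL to [ 611.8 -218.4  174.  -146.5    0. ]
[0, 0, 0.048, -0.106, -0.142, 0.0, 0, 0, 0, 0.096, -0.212, -0.284, -0.002, 0, 0, 0, 0.146, -0.318, -0.426, -0.002, 0, 0, 0, 0.194, -0.424, -0.568, -0.004, 0, 0, 0, 0.194, -0.424, -0.568, -0.004, 0, 0, 0, 0.194, -0.424, -0.568, -0.004, 0, 0, 0, 0.194, -0.424, -0.568, -0.004, 0, 0, 0, 0.194, -0.424, -0.568, -0.004, 0, 0, 0, 0.194, -0.424, -0.568, -0.004, 0, 0, 0, 0.194, -0.424, -0.568, -0.004, 0]
end [ 611.8 -218.5  174.2 -146.6] rows 4
```

arm_command(
  steps=[0, 0, 0.048, -0.106, -0.142, 0.0, 0, 0, 0, 0.096, -0.212, -0.284, -0.002, 0, 0, 0, 0.146, -0.318, -0.426, -0.002, 0, 0, 0, 0.194, -0.424, -0.568, -0.004, 0, 0, 0, 0.194, -0.424, -0.568, -0.004, 0, 0, 0, 0.194, -0.424, -0.568, -0.004, 0, 0, 0, 0.194, -0.424, -0.568, -0.004, 0, 0, 0, 0.194, -0.424, -0.568, -0.004, 0, 0, 0, 0.194, -0.424, -0.568, -0.004, 0, 0, 0, 0.194, -0.424, -0.568, -0.004, 0],
)

```text
clock: 13.5
tool_pos: [611.4, -218.8, 175.3]
eef_rot: [[-0.832, -0.555, 0.0], [-0.555, 0.832, -0.0], [-0.0, -0.0, -1.0]]
contact_force: [0.4, 0.8, -0.9]
grip_width: 55.0
```

```bash
python3 - <<'E'
from plan import *
u=np.array([.83363,.55234]); n=np.array([.55234,-.83363])
s,_=optics.grab_frame("side"); save("s6",s,300,80,540,260,3.3)
T=status.get_state()["tool_pos"]; print(T, T[:2]@u,T[:2]@n)
print((proj("side",[[*T[:2],T[2]+23.7]])-[300,80])*3.3)
E
```

```text
[ 611.41515256 -218.77072725  175.21920973] 388.8581901439252 520.0828867228327
[[183.16474074 261.26543718]]
```

View pics/s6.png

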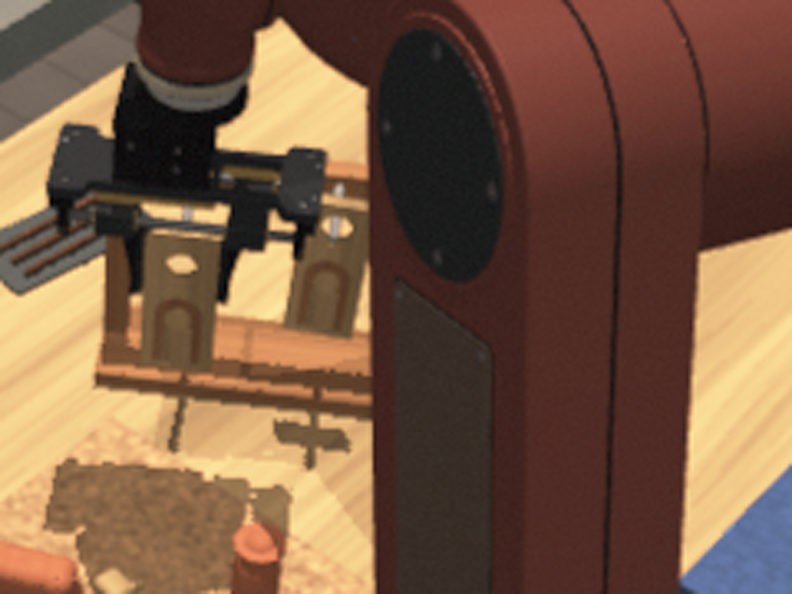

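arm_command(
  steps=[0, 0, 0, 0, -0.04, 0, 0, 0, 0, 0, -0.002, -0.08, 0, 0, 0, 0, 0, -0.002, -0.12, 0, 0, 0, 0, 0, -0.002, -0.16, 0, 0, 0, 0, 0, -0.002, -0.2, 0, 0, 0, 0, 0, -0.002, -0.24, 0, 0, 0, 0, 0, -0.002, -0.28, 0, 0, 0, 0, 0, -0.002, -0.308, 0, 0, 0, 0, 0, -0.002, -0.308, 0, 0, 0, 0, 0, -0.002, -0.308, 0, 0],
)

```text
clock: 14.8
tool_pos: [654.6, -282.1, 175.0]
eef_rot: [[-0.832, -0.555, -0.0], [-0.555, 0.832, 0.0], [0.0, 0.0, -1.0]]
contact_force: [-0.5, -0.7, -0.5]
grip_width: 54.6
```

arm_command(
  steps=[0, 0, 0, 0, 0, 0.012, 0, 0, 0, 0, 0, 0, 0.024, 0, 0, 0, 0, 0, 0, 0.034, 0, 0, 0, 0, 0, 0, 0.034, 0, 0, 0, 0, 0, 0, 0.034, 0.68, 0, 0, 0, 0, 0, 0.034, 0.72, 0, 0, 0, 0, 0, 0.034, 0.76, 0, 0, 0, 0, 0, 0.034, 0.85, 0, 0, 0, 0, 0, 0.034, 0.85, 0, 0, 0, 0, 0, 0.034, 0.85],
)

```text
clock: 16.05
tool_pos: [654.7, -282.4, 166.6]
eef_rot: [[-0.832, -0.555, 0.0], [-0.555, 0.832, 0.0], [-0.0, -0.0, -1.0]]
contact_force: [-0.0, 0.7, 0.4]
grip_width: 73.9
```

```bash
python3 - <<'E'
from h import *
s,ds=optics.grab_frame("side")
save("s7",s,300,80,540,260,3.3)
E
```

```text
(no output)
```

View pics/s7.png

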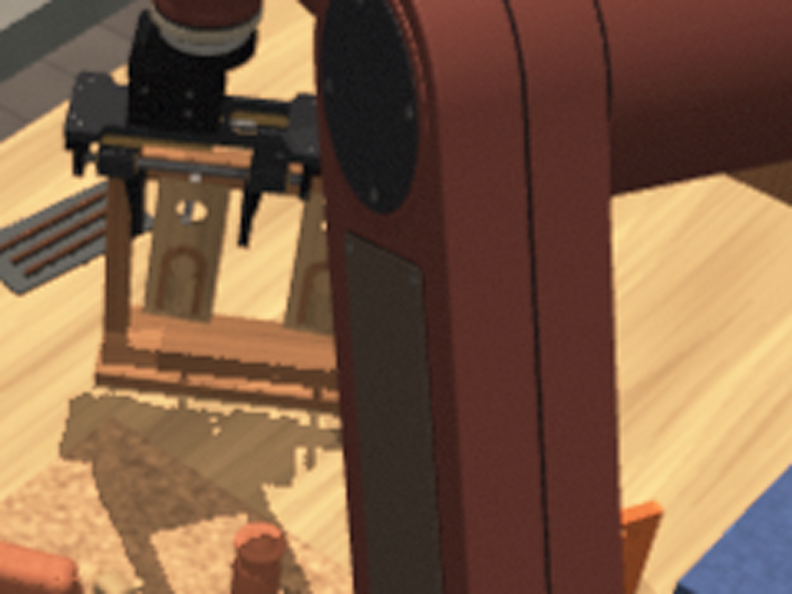

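```bash
python3 - <<'E'
from plan import *
plan([(654.7,-282.4,240,-146.5,.85,40),(600,-200,240,-146.5,.85,50),(453.8,-133.5,170,-90,.8,50)])
E
```

```text
CALL to [ 453.8 -133.5  170.   -90.     0.8]
[0, 0, 0.0, 0.0, 0.0, -0.146, 0.85, 0, 0, 0.002, 0.0, 0.0, -0.294, 0.85, 0, 0, 0.002, 0.0, 0.198, -0.294, 0.85, 0, 0, 0.002, -0.002, 0.396, -0.294, 0.85, 0, 0, -0.052, 0.056, 0.486, -0.248, 0.8, 0, 0, -0.104, 0.112, 0.578, -0.2, 0.8, 0, 0, -0.156, 0.168, 0.668, -0.154, 0.8, 0, 0, -0.208, 0.224, 0.76, -0.108, 0.8, 0, 0, -0.26, 0.282, 0.85, -0.06, 0.8, 0, 0, -0.312, 0.338, 0.942, -0.014, 0.8]
end [ 453.7 -133.4  170.   -90.1] rows 10
```

arm_command(
  steps=[0, 0, 0.0, 0.0, 0.0, -0.146, 0.85, 0, 0, 0.002, 0.0, 0.0, -0.294, 0.85, 0, 0, 0.002, 0.0, 0.198, -0.294, 0.85, 0, 0, 0.002, -0.002, 0.396, -0.294, 0.85, 0, 0, -0.052, 0.056, 0.486, -0.248, 0.8, 0, 0, -0.104, 0.112, 0.578, -0.2, 0.8, 0, 0, -0.156, 0.168, 0.668, -0.154, 0.8, 0, 0, -0.208, 0.224, 0.76, -0.108, 0.8, 0, 0, -0.26, 0.282, 0.85, -0.06, 0.8, 0, 0, -0.312, 0.338, 0.942, -0.014, 0.8],
)

```text
clock: 17.35
tool_pos: [452.9, -133.1, 169.8]
eef_rot: [[0.003, -1.0, 0.0], [-1.0, -0.003, -0.0], [0.0, -0.0, -1.0]]
contact_force: [-0.1, 0.0, -0.1]
grip_width: 69.6
```

```bash
python3 - <<'E'
from h import *
s,ds=optics.grab_frame("side"); t,_=optics.grab_frame("top")
cv2.imwrite("pics/s8.png",s); cv2.imwrite("pics/t8.png",t)
E
```

```text
(no output)
```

View pics/s8.png

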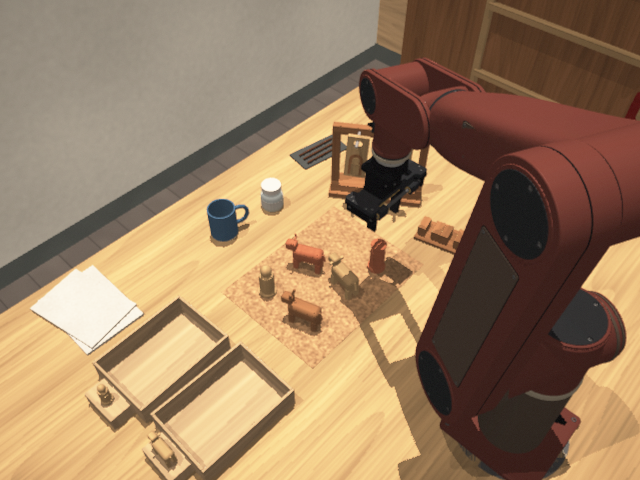

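View pics/t8.png

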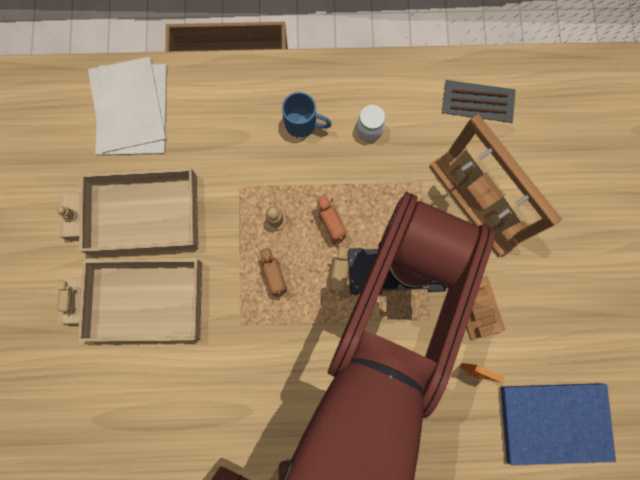

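arm_command(
  steps=[0, 0, 0, 0, -0.004, 0.16, 0.8, 0, 0, 0, 0, -0.004, 0.32, 0.8, 0, 0, 0, 0, -0.004, 0.46, 0.8, 0, 0, 0, 0, -0.004, 0.56, 0.8, 0, 0, 0, 0, -0.004, 0.56, 0, 0, 0, 0, 0, -0.004, 0.56, 0, 0, 0, 0, 0, -0.004, 0.56, 0, 0, 0, 0, 0, -0.004, 0.56, 0, 0, 0, 0, 0, -0.004, 0.56, 0, 0, 0, 0, 0, -0.004, 0.56, 0],
  grip_force=20,
)

```text
clock: 18.7
tool_pos: [455.5, -133.8, 31.0]
eef_rot: [[-0.002, -1.0, 0.002], [-1.0, 0.002, -0.001], [0.001, -0.002, -1.0]]
contact_force: [-1.1, 0.2, 5.4]
grip_width: 35.5
```

```bash
python3 - <<'E'
from plan import *
print(status.get_state()["grip_width"])
plan([(453.8,-133.5,170,-90,0,50),(615,425,170,-90,0,55),(615,425,42,-90,0,40,1),(615,425,42,-90,.55,40,3),(615,425,150,-90,.7,50)],start=[453.8,-133.4,30,-90])
E
```

```text
35.49714178971133
CALL to [512.4  69.6 170.  -90.    0. ]
[0, 0, 0.0, 0.0, 0.0, -0.186, 0, 0, 0, 0.0, 0.0, 0.0, -0.374, 0, 0, 0, 0.0, 0.0, 0.0, -0.56, 0, 0, 0, 0.0, -0.202, -0.058, -0.56, 0, 0, 0, 0.0, -0.406, -0.118, -0.56, 0, 0, 0, 0.0, -0.608, -0.176, -0.56, 0, 0, 0, 0.0, -0.812, -0.234, -0.56, 0, 0, 0, 0.0, -0.812, -0.234, -0.56, 0, 0, 0, 0.0, -0.812, -0.234, -0.56, 0, 0, 0, 0.0, -0.812, -0.234, -0.56, 0]
CALL to [571.  272.7 170.  -90.    0. ]
[0, 0, 0.0, -0.204, -0.06, 0.0, 0, 0, 0, 0.0, -0.406, -0.118, 0.0, 0, 0, 0, 0.0, -0.61, -0.176, 0.0, 0, 0, 0, 0.0, -0.812, -0.234, 0.0, 0, 0, 0, 0.0, -0.812, -0.234, 0.0, 0, 0, 0, 0.0, -0.812, -0.234, 0.0, 0, 0, 0, 0.0, -0.812, -0.234, 0.0, 0, 0, 0, 0.0, -0.812, -0.234, 0.0, 0, 0, 0, 0.0, -0.812, -0.234, 0.0, 0, 0, 0, 0.0, -0.812, -0.234, 0.0, 0]
CALL to [ 6.15e+02  4.25e+02  4.20e+01 -9.00e+01  6.00e-01]
[0, 0, 0.0, -0.204, -0.06, 0.0, 0, 0, 0, 0.0, -0.406, -0.118, 0.0, 0, 0, 0, 0.0, -0.61, -0.176, 0.0, 0, 0, 0, 0.0, -0.61, -0.176, 0.128, 0, 0, 0, 0.0, -0.61, -0.176, 0.256, 0, 0, 0, 0.0, -0.61, -0.176, 0.384, 0, 0, 0, 0.0, -0.61, -0.176, 0.512, 0, 0, 0, 0.0, -0.61, -0.176, 0.512, 0, 0, 0, 0.0, -0.61, -0.176, 0.512, 0.55, 0, 0, 0.0, -0.61, -0.176, 0.512, 0.55]
CALL to [615.  425.  150.  -90.    0.7]
[0, 0, 0.0, 0.0, 0.0, 0.0, 0.55, 0, 0, 0.0, 0.0, 0.0, -0.144, 0.7, 0, 0, 0.0, 0.0, 0.0, -0.288, 0.7, 0, 0, 0.0, 0.0, 0.0, -0.432, 0.7, 0, 0, 0.0, 0.0, 0.0, -0.432, 0.7, 0, 0, 0.0, 0.0, 0.0, -0.432, 0.7, 0, 0, 0.0, 0.0, 0.0, -0.432, 0.7, 0, 0, 0.0, 0.0, 0.0, -0.432, 0.7, 0, 0, 0.0, 0.0, 0.0, -0.432, 0.7, 0, 0, 0.0, 0.0, 0.0, -0.432, 0.7]
end [614.8 425.1 150.  -90. ] rows 25
```

arm_command(
  steps=[0, 0, 0.0, 0.0, 0.0, -0.18, 0, 0, 0, 0.0, 0.0, 0.0, -0.37, 0, 0, 0, 0.0, 0.0, 0.0, -0.56, 0, 0, 0, 0.0, -0.2, -0.06, -0.56, 0, 0, 0, 0.0, -0.4, -0.12, -0.56, 0, 0, 0, 0.0, -0.6, -0.18, -0.56, 0, 0, 0, 0.0, -0.8, -0.24, -0.56, 0, 0, 0, 0.0, -1.0, -0.3, -0.56, 0, 0, 0, 0.0, -1.0, -0.3, -0.56, 0, 0, 0, 0.0, -1.0, -0.3, -0.56, 0],
)

```text
clock: 19.95
tool_pos: [529.5, 116.2, 169.5]
eef_rot: [[-0.001, -1.0, -0.001], [-1.0, 0.001, -0.001], [0.001, 0.001, -1.0]]
contact_force: [-0.2, 0.1, -1.2]
grip_width: 35.8
```

arm_command(
  steps=[0, 0, 0.0, -0.2, -0.06, 0, 0, 0, 0, 0.0, -0.4, -0.12, 0, 0, 0, 0, 0.0, -0.6, -0.18, 0, 0, 0, 0, 0.0, -0.8, -0.24, 0, 0, 0, 0, 0.0, -1.0, -0.3, 0, 0, 0, 0, 0.0, -1.0, -0.3, 0, 0, 0, 0, 0.0, -1.0, -0.3, 0, 0, 0, 0, 0.0, -1.0, -0.3, 0, 0, 0, 0, 0.0, -1.0, -0.3, 0, 0, 0, 0, 0.0, -1.0, -0.3, 0, 0],
)

```text
clock: 21.2
tool_pos: [605.8, 365.6, 170.5]
eef_rot: [[-0.003, -1.0, 0.0], [-1.0, 0.003, 0.0], [-0.0, -0.0, -1.0]]
contact_force: [-0.1, -0.5, -0.6]
grip_width: 35.3
```

```bash
python3 - <<'E'
from plan import *
plan([(615,425,170,-90,0,55),(615,425,42,-90,0,40,1),(615,425,42,-90,.55,40,3)])
E
```

```text
CALL to [ 6.15e+02  4.25e+02  4.20e+01 -9.00e+01  6.00e-01]
[0, 0, 0.0, -0.118, -0.018, 0.002, 0, 0, 0, 0.0, -0.238, -0.036, 0.002, 0, 0, 0, 0.0, -0.238, -0.036, 0.13, 0, 0, 0, 0.0, -0.238, -0.036, 0.258, 0, 0, 0, 0.0, -0.238, -0.036, 0.386, 0, 0, 0, 0.0, -0.238, -0.036, 0.514, 0, 0, 0, 0.0, -0.238, -0.036, 0.514, 0, 0, 0, 0.0, -0.238, -0.036, 0.514, 0.55, 0, 0, 0.0, -0.238, -0.036, 0.514, 0.55, 0, 0, 0.0, -0.238, -0.036, 0.514, 0.55]
end [615.  425.   42.  -90.2] rows 10
```

arm_command(
  steps=[0, 0, 0.0, -0.12, -0.02, 0, 0, 0, 0, 0.0, -0.24, -0.036, 0, 0, 0, 0, 0.0, -0.24, -0.036, 0.13, 0, 0, 0, 0.0, -0.24, -0.036, 0.26, 0, 0, 0, 0.0, -0.24, -0.036, 0.38, 0, 0, 0, 0.0, -0.24, -0.036, 0.48, 0, 0, 0, 0.0, -0.24, -0.036, 0.514, 0, 0, 0, 0.0, -0.24, -0.036, 0.514, 0.55, 0, 0, 0.0, -0.24, -0.036, 0.514, 0.55, 0, 0, 0.0, -0.24, -0.036, 0.514, 0.55],
)

```text
clock: 22.45
tool_pos: [615.9, 426.8, 43.5]
eef_rot: [[-0.002, -1.0, 0.003], [-1.0, 0.002, 0.001], [-0.001, -0.003, -1.0]]
contact_force: [-0.2, 0.3, -0.1]
grip_width: 47.2
```

arm_command(
  steps=[0, 0, 0.0, 0, 0, 0, 0.55, 0, 0, 0.0, 0, 0, -0.1, 0.55, 0, 0, 0.0, 0, 0, -0.26, 0.6, 0, 0, 0.0, 0, 0, -0.42, 0.7, 0, 0, 0.0, 0.2, 0, -0.5, 0.8, 0, 0, 0.0, 0.4, 0.03, -0.5, 0.8, 0, 0, 0.0, 0.6, 0.06, -0.5, 0.8, 0, 0, 0.0, 0.8, 0.08, -0.5, 0.8, 0, 0, 0.0, 1.0, 0.09, -0.5, 0.8, 0, 0, 0.0, 1.0, 0.09, -0.5, 0.8],
)

```text
clock: 23.7
tool_pos: [592.5, 173.1, 169.0]
eef_rot: [[-0.006, -1.0, 0.003], [-1.0, 0.006, -0.0], [0.0, -0.003, -1.0]]
contact_force: [1.2, 0.1, -0.6]
grip_width: 69.5
```

```bash
python3 - <<'E'
from meas import *
t,d=optics.grab_frame("top"); cv2.imwrite("pics/t9.png",t)
full,uv=pts("top",d,np.ones(d.shape,bool))
def near(x,y,r): return full[np.hypot(full[:,0]-x,full[:,1]-y)<r]
print("f1",box(near(593,101,35),70,100),box(near(593,101,35),80,100))
E
```

```text
f1 (array([589.2, 101.4]), array([15.8, 25.7]), -80.5, 'pca', np.float64(-84.0), array([587.8, 101.1]), 72) (array([589.3, 101.4]), array([15.4, 25. ]), -81.0, 'pca', np.float64(-87.9), array([588.4, 101.7]), 55)
```

View pics/t9.png

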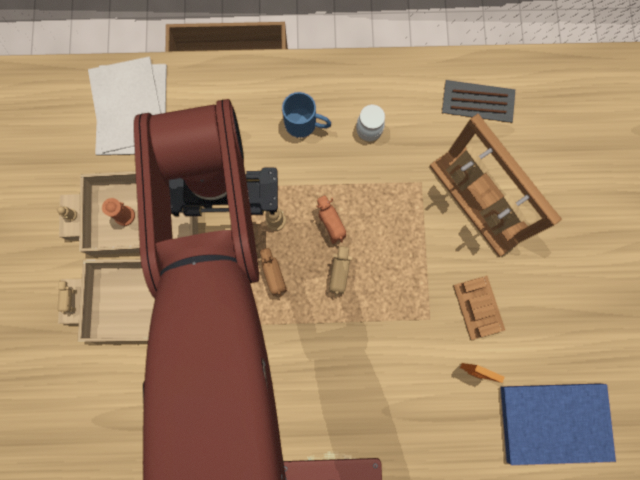

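arm_command(
  steps=[0, 0, 0, 0.15, 0, 0, 0.8, 0, 0, 0, 0.286, -0.002, 0, 0.8, 0, 0, 0, 0.286, -0.002, 0.16, 0.8, 0, 0, 0, 0.286, -0.002, 0.32, 0.8, 0, 0, 0, 0.286, -0.002, 0.46, 0.8, 0, 0, 0, 0.286, -0.002, 0.556, 0.8, 0, 0, 0, 0.286, -0.002, 0.556, 0, 0, 0, 0, 0.286, -0.002, 0.556, 0, 0, 0, 0, 0.286, -0.002, 0.556, 0, 0, 0, 0, 0.286, -0.002, 0.556, 0],
  grip_force=20,
)

```text
clock: 25.0
tool_pos: [593.1, 104.8, 29.0]
eef_rot: [[-0.002, -1.0, 0.002], [-1.0, 0.002, -0.0], [0.0, -0.002, -1.0]]
contact_force: [-0.3, -1.4, 1.0]
grip_width: 37.5
```

arm_command(
  steps=[0, 0, 0, 0, 0, 0, 0, 0, 0, 0, 0, 0, 0, 0, 0, 0, 0, 0, 0, -0.2, 0, 0, 0, 0, 0, 0, -0.4, 0, 0, 0, 0, 0, 0, -0.54, 0, 0, 0, 0, -0.2, -0.02, -0.54, 0, 0, 0, 0, -0.4, -0.04, -0.54, 0, 0, 0, 0, -0.6, -0.06, -0.54, 0, 0, 0, 0, -0.8, -0.08, -0.54, 0, 0, 0, 0, -0.96, -0.09, -0.54, 0],
)

```text
clock: 26.25
tool_pos: [614.6, 346.7, 161.9]
eef_rot: [[-0.001, -1.0, -0.001], [-1.0, 0.001, -0.0], [0.0, 0.001, -1.0]]
contact_force: [0.8, -0.1, -1.2]
grip_width: 35.4
```

```bash
python3 - <<'E'
from h import *
t,d=optics.grab_frame("side"); cv2.imwrite("pics/s9.png",t)
s=status.get_state();print(s["tool_pos"],s["grip_width"])
E
```

```text
[613.81239764 351.52998843 161.90987055] 35.689932991208444
```

View pics/s9.png

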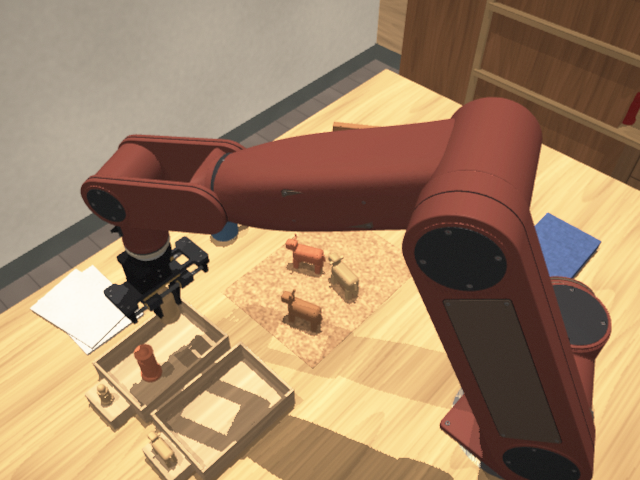

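```bash
python3 - <<'E'
from h import *
optics.grab_frame("top")
s=status.get_state();print(s["tool_pos"],s["grip_width"],s["joint_vel"])
E
```

```text
[613.92034639 348.99545075 161.72458118] 35.74882187291338 [-0.05367774 -0.02632513  0.04484829 -0.03968255  0.00640491 -0.0359553 ]
```

arm_command(
  steps=[0, 0, 0, 0.07, 0, 0, 0, 0, 0, 0, 0.07, 0, 0.12, 0, 0, 0, 0, 0.07, 0, 0.24, 0, 0, 0, 0, 0.07, 0, 0.36, 0, 0, 0, 0, 0.07, 0, 0.45, 0, 0, 0, 0, 0.07, 0, 0.476, 0, 0, 0, 0, 0.07, 0, 0.476, 0, 0, 0, 0, 0.07, 0, 0.476, 0.55, 0, 0, 0, 0.07, 0, 0.476, 0.55, 0, 0, 0, 0.07, 0, 0.476, 0.55],
)

```text
clock: 27.6
tool_pos: [615.6, 327.6, 44.5]
eef_rot: [[-0.002, -1.0, 0.001], [-1.0, 0.002, 0.001], [-0.001, -0.001, -1.0]]
contact_force: [0.1, 0.1, 0.1]
grip_width: 47.1
```

arm_command(
  steps=[0, 0, 0.0, 0, 0, 0, 0.55, 0, 0, 0.0, 0, 0, -0.1, 0.55, 0, 0, 0.0, 0, 0, -0.26, 0.6, 0, 0, 0.0, 0, 0, -0.42, 0.7, 0, 0, 0.0, 0.1, 0.1, -0.5, 0.8, 0, 0, 0.0, 0.2, 0.3, -0.5, 0.8, 0, 0, 0.0, 0.2, 0.5, -0.5, 0.8, 0, 0, 0.0, 0.2, 0.7, -0.5, 0.8, 0, 0, 0.0, 0.2, 0.8, -0.5, 0.8, 0, 0, 0.0, 0.2, 0.8, -0.5, 0.8],
)

```text
clock: 28.85
tool_pos: [413.7, 277.9, 168.8]
eef_rot: [[-0.001, -1.0, 0.0], [-1.0, 0.001, 0.0], [-0.0, -0.0, -1.0]]
contact_force: [0.9, 0.3, -0.2]
grip_width: 69.4
```

```bash
python3 - <<'E'
from meas import *
t,d=optics.grab_frame("top"); s,_=optics.grab_frame("side"); cv2.imwrite("pics/s10.png",s); cv2.imwrite("pics/t10.png",t)
full,uv=pts("top",d,np.ones(d.shape,bool))
def near(x,y,r): return full[np.hypot(full[:,0]-x,full[:,1]-y)<r]
print("donkey",box(near(474,105,58),57,68),"ox",box(near(574,-20,40),57,68),"sheep",box(near(465,-30,58),57,68))
E
```

```text
donkey (array([465.3, 103. ]), array([32.3, 73.5]), 18.3, 'pca', np.float64(17.3), array([466. , 103.3]), 484) ox (array([573.8, -20.7]), array([33. , 72.3]), 25.3, 'pca', np.float64(25.8), array([573.7, -19.9]), 470) sheep (array([465. , -31.3]), array([36.4, 73.8]), -9.4, 'pca', np.float64(-11.3), array([465. , -29.5]), 482)
```

View pics/s10.png

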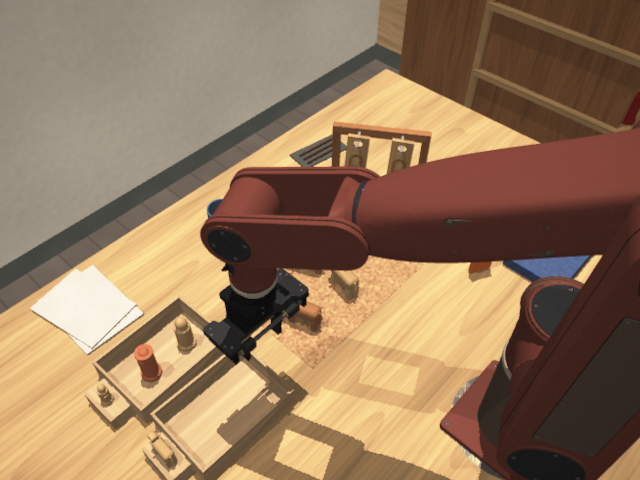

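View pics/t10.png

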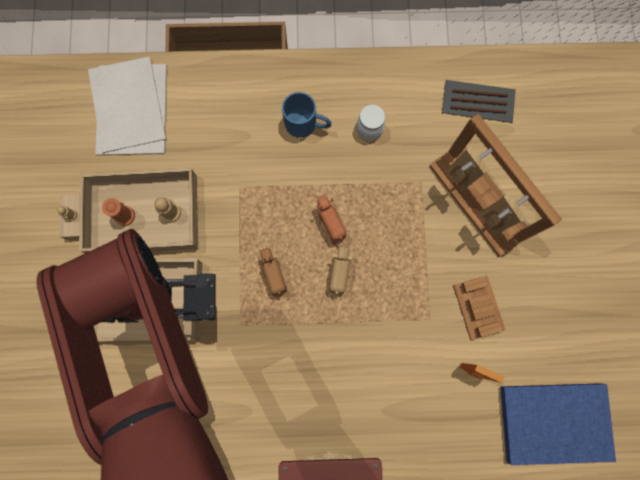

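```bash
python3 - <<'E'
from plan import *
plan([(466,103.2,160,-72.7,.8,50),(466,103.2,32,-72.7,.8,40),(466,103.2,32,-72.7,0,40,4)])
print()
plan([(466,103.2,150,-72.7,0,45),(428,440,150,-90,0,50)],start=[466,103.2,32,-72.7])
E
```

```text
CALL to [466.  103.2  32.  -72.7   0. ]
[0, 0, -0.024, 0.174, -0.05, 0.01, 0.8, 0, 0, -0.048, 0.35, -0.102, 0.018, 0.8, 0, 0, -0.072, 0.524, -0.152, 0.028, 0.8, 0, 0, -0.096, 0.698, -0.202, 0.036, 0.8, 0, 0, -0.096, 0.698, -0.202, 0.164, 0.8, 0, 0, -0.096, 0.698, -0.202, 0.292, 0.8, 0, 0, -0.096, 0.698, -0.202, 0.42, 0.8, 0, 0, -0.096, 0.698, -0.202, 0.548, 0.8, 0, 0, -0.096, 0.698, -0.202, 0.548, 0, 0, 0, -0.096, 0.698, -0.202, 0.548, 0]
CALL to [466.  103.2  32.  -72.7   0. ]
[0, 0, 0.0, 0.0, 0.0, 0.0, 0, 0, 0, 0.0, 0.0, 0.0, 0.0, 0, 0, 0, 0.0, 0.0, 0.0, 0.0, 0, 0, 0, 0.0, 0.0, 0.0, 0.0, 0, 0, 0, 0.0, 0.0, 0.0, 0.0, 0, 0, 0, 0.0, 0.0, 0.0, 0.0, 0, 0, 0, 0.0, 0.0, 0.0, 0.0, 0, 0, 0, 0.0, 0.0, 0.0, 0.0, 0, 0, 0, 0.0, 0.0, 0.0, 0.0, 0, 0, 0, 0.0, 0.0, 0.0, 0.0, 0]
end [466.  103.3  32.1 -72.8] rows 12

CALL to [438.9 343.8 150.  -85.1   0. ]
[0, 0, 0.0, 0.0, 0.0, -0.158, 0, 0, 0, 0.0, 0.0, 0.0, -0.314, 0, 0, 0, 0.0, 0.0, 0.0, -0.472, 0, 0, 0, 0.014, -0.19, -0.036, -0.472, 0, 0, 0, 0.028, -0.38, -0.072, -0.472, 0, 0, 0, 0.042, -0.57, -0.11, -0.472, 0, 0, 0, 0.054, -0.76, -0.146, -0.472, 0, 0, 0, 0.068, -0.952, -0.182, -0.472, 0, 0, 0, 0.068, -0.952, -0.182, -0.472, 0, 0, 0, 0.068, -0.952, -0.182, -0.472, 0]
CALL to [428. 440. 150. -90.   0.]
[0, 0, 0.014, -0.192, 0.004, 0.0, 0, 0, 0, 0.028, -0.386, 0.008, 0.0, 0, 0, 0, 0.028, -0.386, 0.008, 0.0, 0, 0, 0, 0.028, -0.386, 0.008, 0.0, 0, 0, 0, 0.028, -0.386, 0.008, 0.0, 0, 0, 0, 0.028, -0.386, 0.008, 0.0, 0, 0, 0, 0.028, -0.386, 0.008, 0.0, 0, 0, 0, 0.028, -0.386, 0.008, 0.0, 0, 0, 0, 0.028, -0.386, 0.008, 0.0, 0, 0, 0, 0.028, -0.386, 0.008, 0.0, 0]
end [428.2 439.9 150.  -90. ] rows 10
```

arm_command(
  steps=[0, 0, -0.024, 0.174, -0.05, 0.01, 0.8, 0, 0, -0.048, 0.35, -0.102, 0.018, 0.8, 0, 0, -0.072, 0.524, -0.152, 0.028, 0.8, 0, 0, -0.096, 0.698, -0.202, 0.036, 0.8, 0, 0, -0.096, 0.698, -0.202, 0.164, 0.8, 0, 0, -0.096, 0.698, -0.202, 0.292, 0.8, 0, 0, -0.096, 0.698, -0.202, 0.42, 0.8, 0, 0, -0.096, 0.698, -0.202, 0.548, 0.8, 0, 0, -0.096, 0.698, -0.202, 0.548, 0, 0, 0, -0.096, 0.698, -0.202, 0.548, 0],
)

```text
clock: 30.2
tool_pos: [466.5, 102.8, 32.5]
eef_rot: [[0.295, -0.956, 0.001], [-0.956, -0.295, 0.0], [0.0, -0.001, -1.0]]
contact_force: [-0.0, 0.6, 0.2]
grip_width: 56.9
```

arm_command(
  steps=[0, 0, 0, 0, 0, 0, 0, 0, 0, 0, 0, 0, 0, 0, 0, 0, 0, 0, 0, 0, 0, 0, 0, 0, 0, 0, 0, 0, 0, 0, 0.0, 0.0, 0.0, -0.158, 0, 0, 0, 0.0, 0.0, 0.0, -0.314, 0, 0, 0, 0.0, 0.0, 0.0, -0.472, 0, 0, 0, 0.014, -0.19, -0.036, -0.472, 0, 0, 0, 0.028, -0.38, -0.072, -0.472, 0, 0, 0, 0.042, -0.57, -0.11, -0.472, 0],
  grip_force=20,
)

```text
clock: 31.45
tool_pos: [448.8, 248.6, 149.4]
eef_rot: [[0.165, -0.986, -0.0], [-0.986, -0.165, -0.0], [0.0, 0.0, -1.0]]
contact_force: [1.0, -0.3, -0.2]
grip_width: 33.7
```

```bash
python3 - <<'E'
from plan import *
plan([(428,440,150,-90,0,50),(428,440,44,-90,0,35,1),(428,440,44,-90,.55,40,3)])
E
```

```text
CALL to [428.  440.   44.  -90.    0.6]
[0, 0, 0.014, -0.192, -0.012, 0.0, 0, 0, 0, 0.026, -0.384, -0.022, -0.002, 0, 0, 0, 0.04, -0.576, -0.034, -0.002, 0, 0, 0, 0.052, -0.77, -0.044, -0.002, 0, 0, 0, 0.052, -0.77, -0.044, 0.104, 0, 0, 0, 0.052, -0.77, -0.044, 0.21, 0, 0, 0, 0.052, -0.77, -0.044, 0.316, 0, 0, 0, 0.052, -0.77, -0.044, 0.422, 0, 0, 0, 0.052, -0.77, -0.044, 0.422, 0, 0, 0, 0.052, -0.77, -0.044, 0.422, 0.55]
CALL to [428.  440.   44.  -90.    0.6]
[0, 0, 0.0, 0.0, 0.0, 0.0, 0.55, 0, 0, 0.0, 0.0, 0.0, 0.0, 0.55, 0, 0, 0.0, 0.0, 0.0, 0.0, 0.55, 0, 0, 0.0, 0.0, 0.0, 0.0, 0.55, 0, 0, 0.0, 0.0, 0.0, 0.0, 0.55, 0, 0, 0.0, 0.0, 0.0, 0.0, 0.55, 0, 0, 0.0, 0.0, 0.0, 0.0, 0.55, 0, 0, 0.0, 0.0, 0.0, 0.0, 0.55, 0, 0, 0.0, 0.0, 0.0, 0.0, 0.55, 0, 0, 0.0, 0.0, 0.0, 0.0, 0.55]
end [427.9 440.2  43.9 -89.9] rows 12
```

arm_command(
  steps=[0, 0, 0.014, -0.192, -0.012, 0.0, 0, 0, 0, 0.026, -0.384, -0.022, -0.002, 0, 0, 0, 0.04, -0.576, -0.034, -0.002, 0, 0, 0, 0.052, -0.77, -0.044, -0.002, 0, 0, 0, 0.052, -0.77, -0.044, 0.104, 0, 0, 0, 0.052, -0.77, -0.044, 0.21, 0, 0, 0, 0.052, -0.77, -0.044, 0.316, 0, 0, 0, 0.052, -0.77, -0.044, 0.422, 0, 0, 0, 0.052, -0.77, -0.044, 0.422, 0, 0, 0, 0.052, -0.77, -0.044, 0.422, 0.55],
)

```text
clock: 32.7
tool_pos: [428.5, 439.3, 45.0]
eef_rot: [[0.004, -1.0, 0.001], [-1.0, -0.004, 0.001], [-0.001, -0.001, -1.0]]
contact_force: [0.2, 0.8, 0.8]
grip_width: 38.4
```

arm_command(
  steps=[0, 0, 0, 0, 0, 0, 0.55, 0, 0, 0, 0, 0, 0, 0.55, 0, 0, 0, 0, 0, -0.12, 0.55, 0, 0, 0, 0, 0, -0.3, 0.6, 0, 0, 0, 0, 0, -0.5, 0.7, 0, 0, 0, 0.2, 0, -0.5, 0.8, 0, 0, 0, 0.4, -0.02, -0.5, 0.8, 0, 0, 0, 0.6, -0.04, -0.5, 0.8, 0, 0, 0, 0.8, -0.06, -0.5, 0.8, 0, 0, 0, 1, -0.08, -0.5, 0.8],
)

```text
clock: 33.95
tool_pos: [449.4, 187.6, 169.9]
eef_rot: [[0.005, -1.0, 0.002], [-1.0, -0.005, 0.0], [-0.0, -0.002, -1.0]]
contact_force: [0.8, -0.4, 1.1]
grip_width: 69.5
```

```bash
python3 - <<'E'
from meas import *
t,d=optics.grab_frame("top"); s,_=optics.grab_frame("side"); cv2.imwrite("pics/s11.png",s); cv2.imwrite("pics/t11.png",t)
full,uv=pts("top",d,np.ones(d.shape,bool))
def near(x,y,r): return full[np.hypot(full[:,0]-x,full[:,1]-y)<r]
print("ox",box(near(574,-20,40),57,68),"sheep",box(near(465,-30,58),57,68))
E
```

```text
ox (array([573.7, -19.8]), array([32.5, 72. ]), 23.8, 'pca', np.float64(24.7), array([574.1, -19.7]), 461) sheep (array([467.1, -31.2]), array([36.1, 73.9]), -9.9, 'pca', np.float64(-12.1), array([465.5, -29.8]), 484)
```

View pics/s11.png

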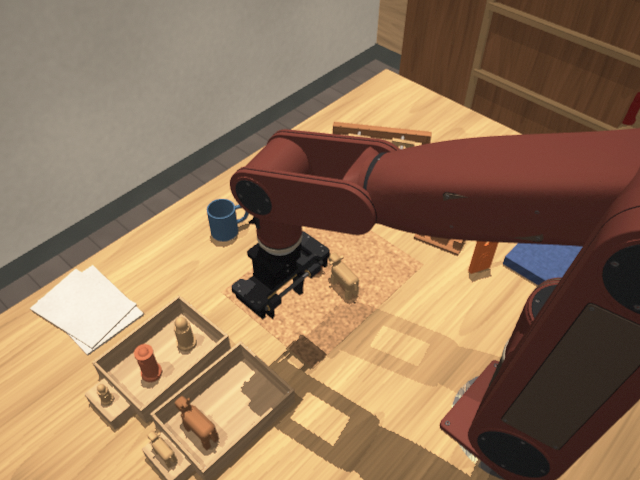

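View pics/t11.png

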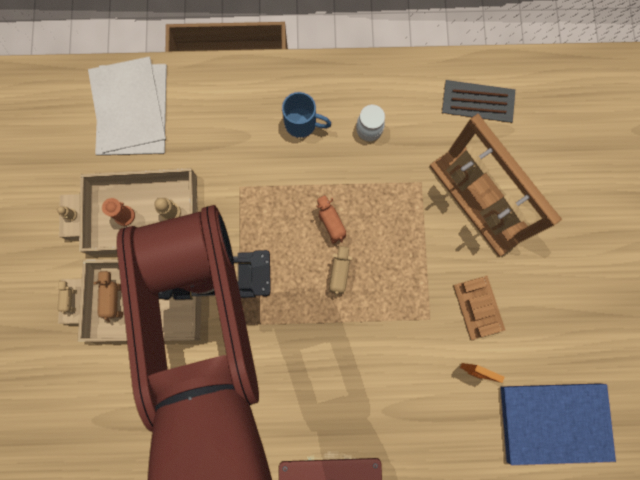

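Donkey is in the animal bin at px (107,295). Next is the sheep, at (465.3, -29.7), heading about -11.5°.

```bash
python3 - <<'E'
from plan import *
plan([(465.3,-29.7,165,-101.5,.8,55),(465.3,-29.7,32,-101.5,.8,40,1)])
E
```

```text
CALL to [ 465.3  -29.7   32.  -101.5    0.8]
[0, 0, 0.016, 0.216, -0.016, 0.004, 0.8, 0, 0, 0.032, 0.43, -0.032, 0.01, 0.8, 0, 0, 0.048, 0.646, -0.046, 0.014, 0.8, 0, 0, 0.064, 0.86, -0.062, 0.018, 0.8, 0, 0, 0.064, 0.86, -0.062, 0.152, 0.8, 0, 0, 0.064, 0.86, -0.062, 0.284, 0.8, 0, 0, 0.064, 0.86, -0.062, 0.418, 0.8, 0, 0, 0.064, 0.86, -0.062, 0.55, 0.8, 0, 0, 0.064, 0.86, -0.062, 0.55, 0.8, 0, 0, 0.064, 0.86, -0.062, 0.55, 0.8]
end [ 465.3  -29.7   32.2 -101.5] rows 9
```

arm_command(
  steps=[0, 0, 0.016, 0.216, -0.016, 0.004, 0.8, 0, 0, 0.032, 0.43, -0.032, 0.01, 0.8, 0, 0, 0.048, 0.646, -0.046, 0.014, 0.8, 0, 0, 0.064, 0.86, -0.062, 0.018, 0.8, 0, 0, 0.064, 0.86, -0.062, 0.152, 0.8, 0, 0, 0.064, 0.86, -0.062, 0.284, 0.8, 0, 0, 0.064, 0.86, -0.062, 0.418, 0.8, 0, 0, 0.064, 0.86, -0.062, 0.55, 0.8, 0, 0, 0.064, 0.86, -0.062, 0.55, 0.8, 0, 0, 0.064, 0.86, -0.062, 0.55, 0],
)

```text
clock: 35.3
tool_pos: [466.6, -25.7, 32.8]
eef_rot: [[-0.195, -0.981, 0.002], [-0.981, 0.195, -0.0], [-0.0, -0.002, -1.0]]
contact_force: [-0.9, 0.4, 0.2]
grip_width: 65.5
```

```bash
python3 - <<'E'
from plan import *
plan([(465.3,-29.7,32,-101.5,0,40,4),(465.3,-29.7,150,-101.5,0,45),(428,375,150,-90,0,50)],start=[465.3,-29.7,32,-101.5])
E
```

```text
CALL to [452.9 105.2 150.  -97.7   0. ]
[0, 0, 0.0, 0.0, 0.0, 0.0, 0, 0, 0, 0.0, 0.0, 0.0, 0.0, 0, 0, 0, 0.0, 0.0, 0.0, 0.0, 0, 0, 0, 0.0, 0.0, 0.0, 0.0, 0, 0, 0, 0.0, 0.0, 0.0, -0.158, 0, 0, 0, 0.0, 0.0, 0.0, -0.314, 0, 0, 0, 0.0, 0.0, 0.0, -0.472, 0, 0, 0, -0.008, -0.172, 0.052, -0.472, 0, 0, 0, -0.014, -0.346, 0.104, -0.472, 0, 0, 0, -0.022, -0.518, 0.156, -0.472, 0]
CALL to [432.1 330.  150.  -91.3   0. ]
[0, 0, -0.006, -0.178, 0.04, 0.0, 0, 0, 0, -0.014, -0.354, 0.08, 0.0, 0, 0, 0, -0.02, -0.53, 0.12, 0.0, 0, 0, 0, -0.028, -0.706, 0.16, 0.0, 0, 0, 0, -0.034, -0.882, 0.2, 0.0, 0, 0, 0, -0.034, -0.882, 0.2, 0.0, 0, 0, 0, -0.034, -0.882, 0.2, 0.0, 0, 0, 0, -0.034, -0.882, 0.2, 0.0, 0, 0, 0, -0.034, -0.882, 0.2, 0.0, 0, 0, 0, -0.034, -0.882, 0.2, 0.0, 0]
CALL to [428. 375. 150. -90.   0.]
[0, 0, -0.008, -0.18, 0.022, 0.0, 0, 0, 0, -0.008, -0.18, 0.022, 0.0, 0, 0, 0, -0.008, -0.18, 0.022, 0.0, 0, 0, 0, -0.008, -0.18, 0.022, 0.0, 0, 0, 0, -0.008, -0.18, 0.022, 0.0, 0, 0, 0, -0.008, -0.18, 0.022, 0.0, 0, 0, 0, -0.008, -0.18, 0.022, 0.0, 0, 0, 0, -0.008, -0.18, 0.022, 0.0, 0, 0, 0, -0.008, -0.18, 0.022, 0.0, 0, 0, 0, -0.008, -0.18, 0.022, 0.0, 0]
end [427.9 375.3 150.  -90. ] rows 16
```

arm_command(
  steps=[0, 0, 0.0, 0.0, 0.0, 0.0, 0, 0, 0, 0.0, 0.0, 0.0, 0.0, 0, 0, 0, 0.0, 0.0, 0.0, 0.0, 0, 0, 0, 0.0, 0.0, 0.0, 0.0, 0, 0, 0, 0.0, 0.0, 0.0, -0.158, 0, 0, 0, 0.0, 0.0, 0.0, -0.314, 0, 0, 0, 0.0, 0.0, 0.0, -0.472, 0, 0, 0, -0.008, -0.172, 0.052, -0.472, 0, 0, 0, -0.014, -0.346, 0.104, -0.472, 0, 0, 0, -0.022, -0.518, 0.156, -0.472, 0],
  grip_force=20,
)

```text
clock: 36.55
tool_pos: [452.2, 110.0, 149.5]
eef_rot: [[-0.127, -0.992, -0.0], [-0.992, 0.127, 0.0], [-0.0, 0.0, -1.0]]
contact_force: [1.5, 0.2, -1.4]
grip_width: 33.7
```

arm_command(
  steps=[0, 0, -0.006, -0.178, 0.04, 0.0, 0, 0, 0, -0.014, -0.354, 0.08, 0.0, 0, 0, 0, -0.02, -0.53, 0.12, 0.0, 0, 0, 0, -0.028, -0.706, 0.16, 0.0, 0, 0, 0, -0.034, -0.882, 0.2, 0.0, 0, 0, 0, -0.034, -0.98, 0.21, 0.0, 0, 0, 0, -0.034, -0.98, 0.21, 0.0, 0, 0, 0, -0.034, -0.98, 0.21, 0.0, 0, 0, 0, -0.034, -0.98, 0.21, 0.0, 0, 0, 0, -0.034, -0.98, 0.21, 0.0, 0],
)

```text
clock: 37.8
tool_pos: [432.0, 357.6, 149.6]
eef_rot: [[-0.022, -1.0, 0.0], [-1.0, 0.022, -0.0], [0.0, -0.0, -1.0]]
contact_force: [0.1, 0.4, -2.1]
grip_width: 34.1
```

```bash
python3 - <<'E'
from plan import *
s,_=optics.grab_frame("side"); cv2.imwrite("pics/s12.png",s)
plan([(428,373,150,-90,0,50),(428,373,44,-90,0,35,1),(428,373,44,-90,.55,40,3)])
E
```

```text
CALL to [428.  373.   44.  -90.    0.6]
[0, 0, -0.006, -0.06, 0.018, -0.002, 0, 0, 0, -0.006, -0.06, 0.018, 0.104, 0, 0, 0, -0.006, -0.06, 0.018, 0.21, 0, 0, 0, -0.006, -0.06, 0.018, 0.316, 0, 0, 0, -0.006, -0.06, 0.018, 0.422, 0, 0, 0, -0.006, -0.06, 0.018, 0.422, 0, 0, 0, -0.006, -0.06, 0.018, 0.422, 0.55, 0, 0, -0.006, -0.06, 0.018, 0.422, 0.55, 0, 0, -0.006, -0.06, 0.018, 0.422, 0.55, 0, 0, -0.006, -0.06, 0.018, 0.422, 0.55]
end [427.8 372.9  44.2 -90.2] rows 9
```

View pics/s12.png

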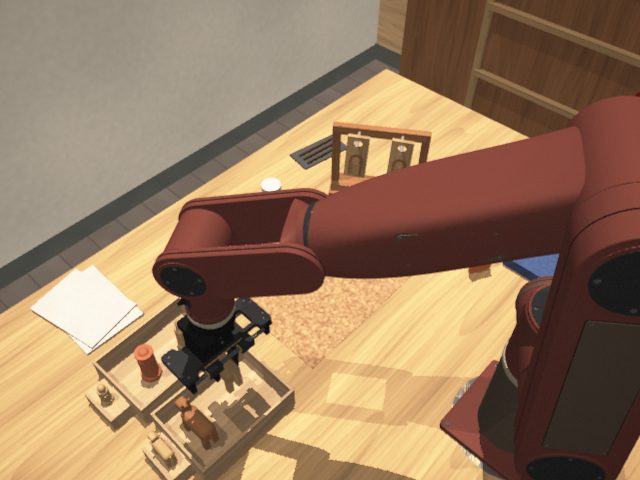

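arm_command(
  steps=[0, 0, -0.006, -0.06, 0.018, -0.002, 0, 0, 0, -0.006, -0.06, 0.018, 0.104, 0, 0, 0, -0.006, -0.06, 0.018, 0.21, 0, 0, 0, -0.006, -0.06, 0.018, 0.316, 0, 0, 0, -0.006, -0.06, 0.018, 0.42, 0, 0, 0, -0.006, -0.06, 0.018, 0.42, 0, 0, 0, -0.006, -0.06, 0.018, 0.42, 0.52, 0, 0, -0.006, -0.06, 0.018, 0.42, 0.52, 0, 0, -0.006, -0.06, 0.018, 0.42, 0.52, 0, 0, -0.006, -0.06, 0.018, 0.42, 0.52],
)

```text
clock: 39.1
tool_pos: [428.0, 373.8, 45.2]
eef_rot: [[-0.002, -1.0, 0.001], [-1.0, 0.002, 0.001], [-0.001, -0.001, -1.0]]
contact_force: [-0.2, -0.3, 0.6]
grip_width: 45.2
```

arm_command(
  steps=[0, 0, 0, 0, 0, -0.12, 0.52, 0, 0, 0, 0, 0, -0.3, 0.52, 0, 0, 0, 0, 0, -0.5, 0.7, 0, 0, 0, 0.2, -0.04, -0.5, 0.8, 0, 0, 0, 0.4, -0.08, -0.5, 0.8, 0, 0, 0, 0.6, -0.12, -0.5, 0.8, 0, 0, 0, 0.8, -0.16, -0.5, 0.8, 0, 0, 0, 1, -0.2, -0.5, 0.8, 0, 0, 0, 1, -0.2, -0.5, 0.8, 0, 0, 0, 1, -0.2, -0.5, 0.8],
)

```text
clock: 40.35
tool_pos: [477.0, 123.7, 169.7]
eef_rot: [[-0.003, -1.0, 0.0], [-1.0, 0.003, 0.001], [-0.001, -0.0, -1.0]]
contact_force: [-0.6, -0.3, 0.4]
grip_width: 69.5
```

```bash
python3 - <<'E'
from plan import *
from meas import *
t,d=optics.grab_frame("top"); cv2.imwrite("pics/t13.png",t)
s,_=optics.grab_frame("side"); save("s13",s,0,200,440,480,1.8)
full,uv=pts("top",d,np.ones(d.shape,bool))
def near(x,y,r): return full[np.hypot(full[:,0]-x,full[:,1]-y)<r]
print("ox",box(near(574,-20,40),57,68))
plan([(574,-20,165,-65,.8,50),(574,-20,32,-65,.8,40,1)])
E
```

```text
ox (array([573.8, -20.2]), array([33. , 71.5]), 25.4, 'pca', np.float64(25.9), array([574. , -20.1]), 461)
CALL to [574.  -20.   32.  -65.    0.8]
[0, 0, -0.034, 0.144, -0.098, 0.004, 0.8, 0, 0, -0.07, 0.288, -0.194, 0.01, 0.8, 0, 0, -0.104, 0.434, -0.292, 0.014, 0.8, 0, 0, -0.14, 0.578, -0.39, 0.018, 0.8, 0, 0, -0.14, 0.578, -0.39, 0.152, 0.8, 0, 0, -0.14, 0.578, -0.39, 0.284, 0.8, 0, 0, -0.14, 0.578, -0.39, 0.418, 0.8, 0, 0, -0.14, 0.578, -0.39, 0.55, 0.8, 0, 0, -0.14, 0.578, -0.39, 0.55, 0.8, 0, 0, -0.14, 0.578, -0.39, 0.55, 0.8]
end [574.2 -20.1  32.1 -64.8] rows 9
```

View pics/t13.png

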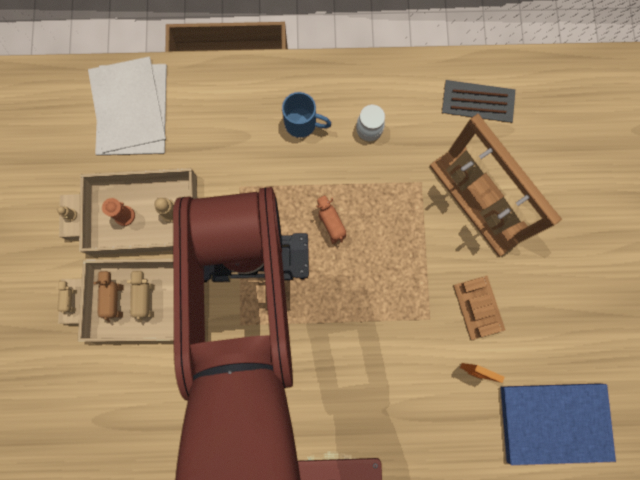

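View pics/s13.png

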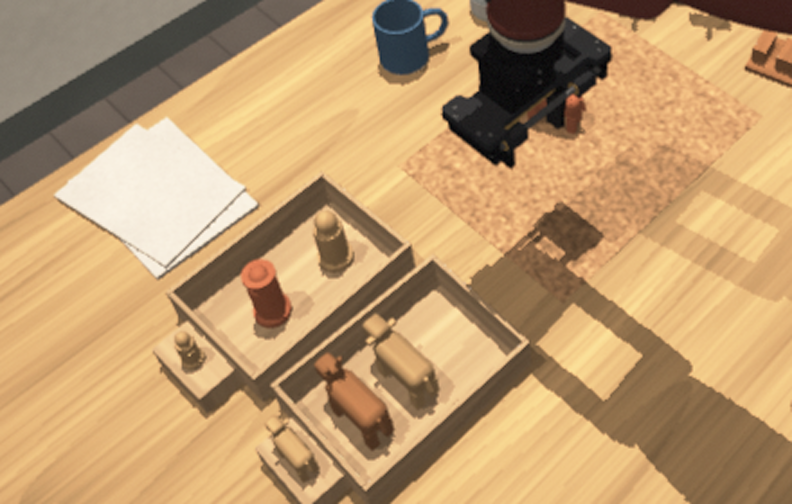

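Two animals and two figures are binned. The ox is left, still in place.

arm_command(
  steps=[0, 0, -0.034, 0.144, -0.098, 0.004, 0.8, 0, 0, -0.07, 0.288, -0.194, 0.01, 0.8, 0, 0, -0.104, 0.434, -0.292, 0.014, 0.8, 0, 0, -0.14, 0.578, -0.39, 0.018, 0.8, 0, 0, -0.14, 0.578, -0.39, 0.152, 0.8, 0, 0, -0.14, 0.578, -0.39, 0.284, 0.8, 0, 0, -0.14, 0.578, -0.39, 0.418, 0.8, 0, 0, -0.14, 0.578, -0.39, 0.54, 0.8, 0, 0, -0.14, 0.578, -0.39, 0.54, 0.8, 0, 0, -0.14, 0.578, -0.39, 0.54, 0],
)

```text
clock: 41.7
tool_pos: [575.1, -20.5, 35.6]
eef_rot: [[0.425, -0.905, 0.001], [-0.905, -0.425, -0.0], [0.001, -0.001, -1.0]]
contact_force: [-0.1, 0.3, -0.3]
grip_width: 65.2
```

arm_command(
  steps=[0, 0, 0, 0, 0, 0, 0, 0, 0, 0, 0, 0, 0, 0, 0, 0, 0, 0, 0, 0, 0, 0, 0, 0, 0, 0, 0, 0, 0, 0, 0, 0, 0, 0, 0, 0, 0, 0, 0, 0, -0.16, 0, 0, 0, 0, 0, 0, -0.32, 0, 0, 0, 0, 0, 0, -0.48, 0, 0, 0, 0, 0, 0, -0.48, 0, 0, 0, 0, 0, 0, -0.48, 0],
  grip_force=20,
)

```text
clock: 42.95
tool_pos: [573.6, -21.2, 153.5]
eef_rot: [[0.424, -0.906, -0.001], [-0.906, -0.424, 0.0], [-0.001, 0.001, -1.0]]
contact_force: [-0.5, 0.1, -1.9]
grip_width: 34.1
```

```bash
python3 - <<'E'
from plan import *
plan([(500,130,150,-80,0,50),(428,309,150,-90,0,50),(428,309,44,-90,0,35,1),(428,309,44,-90,.5,40,3)])
E
```

```text
CALL to [482.  174.8 150.  -82.5   0. ]
[0, 0, 0.02, -0.168, 0.002, 0.004, 0, 0, 0, 0.042, -0.336, 0.006, 0.008, 0, 0, 0, 0.062, -0.504, 0.008, 0.01, 0, 0, 0, 0.084, -0.672, 0.01, 0.014, 0, 0, 0, 0.098, -0.866, 0.0, 0.014, 0, 0, 0, 0.098, -0.866, 0.0, 0.014, 0, 0, 0, 0.098, -0.866, 0.0, 0.014, 0, 0, 0, 0.098, -0.866, 0.0, 0.014, 0, 0, 0, 0.098, -0.866, 0.0, 0.014, 0, 0, 0, 0.098, -0.866, 0.0, 0.014, 0]
CALL to [428.  309.   44.  -90.    0.5]
[0, 0, 0.014, -0.186, 0.048, 0.0, 0, 0, 0, 0.028, -0.372, 0.096, 0.0, 0, 0, 0, 0.042, -0.56, 0.144, 0.0, 0, 0, 0, 0.042, -0.56, 0.144, 0.106, 0, 0, 0, 0.042, -0.56, 0.144, 0.212, 0, 0, 0, 0.042, -0.56, 0.144, 0.318, 0, 0, 0, 0.042, -0.56, 0.144, 0.424, 0, 0, 0, 0.042, -0.56, 0.144, 0.424, 0, 0, 0, 0.042, -0.56, 0.144, 0.424, 0.5, 0, 0, 0.042, -0.56, 0.144, 0.424, 0.5]
CALL to [428.  309.   44.  -90.    0.5]
[0, 0, 0.0, 0.0, 0.0, 0.0, 0.5, 0, 0, 0.0, 0.0, 0.0, 0.0, 0.5, 0, 0, 0.0, 0.0, 0.0, 0.0, 0.5, 0, 0, 0.0, 0.0, 0.0, 0.0, 0.5, 0, 0, 0.0, 0.0, 0.0, 0.0, 0.5, 0, 0, 0.0, 0.0, 0.0, 0.0, 0.5, 0, 0, 0.0, 0.0, 0.0, 0.0, 0.5, 0, 0, 0.0, 0.0, 0.0, 0.0, 0.5, 0, 0, 0.0, 0.0, 0.0, 0.0, 0.5, 0, 0, 0.0, 0.0, 0.0, 0.0, 0.5]
end [428.  309.1  44.  -90.1] rows 16
```

arm_command(
  steps=[0, 0, 0.02, -0.168, 0.002, 0.004, 0, 0, 0, 0.042, -0.336, 0.006, 0.008, 0, 0, 0, 0.062, -0.504, 0.008, 0.01, 0, 0, 0, 0.084, -0.672, 0.01, 0.014, 0, 0, 0, 0.098, -0.866, 0.0, 0.014, 0, 0, 0, 0.098, -0.866, 0.0, 0.014, 0, 0, 0, 0.098, -0.866, 0.0, 0.014, 0, 0, 0, 0.098, -0.866, 0.0, 0.014, 0, 0, 0, 0.098, -0.866, 0.0, 0.014, 0, 0, 0, 0.098, -0.866, 0.0, 0.014, 0],
)

```text
clock: 44.2
tool_pos: [482.8, 174.2, 151.0]
eef_rot: [[0.128, -0.992, -0.0], [-0.992, -0.128, -0.0], [0.0, 0.0, -1.0]]
contact_force: [-0.0, 0.2, -1.0]
grip_width: 33.7
```

arm_command(
  steps=[0, 0, 0.014, -0.186, 0.048, 0.0, 0, 0, 0, 0.028, -0.372, 0.096, 0.0, 0, 0, 0, 0.042, -0.56, 0.144, 0.0, 0, 0, 0, 0.042, -0.56, 0.144, 0.0, 0, 0, 0, 0.042, -0.56, 0.144, 0.106, 0, 0, 0, 0.042, -0.56, 0.144, 0.212, 0, 0, 0, 0.042, -0.56, 0.144, 0.318, 0, 0, 0, 0.042, -0.56, 0.144, 0.38, 0, 0, 0, 0.042, -0.56, 0.144, 0.41, 0, 0, 0, 0.042, -0.56, 0.144, 0.41, 0],
)

```text
clock: 45.45
tool_pos: [428.9, 308.7, 48.6]
eef_rot: [[-0.002, -1.0, -0.0], [-1.0, 0.002, -0.0], [0.0, 0.0, -1.0]]
contact_force: [-0.1, 0.5, -1.1]
grip_width: 34.3
```

arm_command(
  steps=[0, 0, 0, 0, 0, 0, 0.5, 0, 0, 0, 0, 0, 0, 0.5, 0, 0, 0, 0, 0, 0, 0.5, 0, 0, 0, 0, 0, 0, 0.5, 0, 0, 0, 0, 0, -0.12, 0.5, 0, 0, 0, 0, 0, -0.3, 0.5, 0, 0, 0, 0, 0, -0.5, 0.7, 0, 0, 0, 0.2, 0, -0.5, 0.8, 0, 0, 0, 0.4, 0, -0.5, 0.8, 0, 0, 0, 0.6, 0, -0.5, 0.8],
)

```text
clock: 46.7
tool_pos: [428.2, 157.8, 173.9]
eef_rot: [[-0.001, -1.0, 0.001], [-1.0, 0.001, 0.0], [-0.0, -0.001, -1.0]]
contact_force: [0.4, -0.1, 0.6]
grip_width: 68.4
```

arm_command(
  steps=[0, 0, 0, 0.2, 0, 0, 0.8, 0, 0, 0, 0.4, 0, 0, 0.8, 0, 0, 0, 0.6, 0, 0, 0.8, 0, 0, 0, 0.8, 0, 0, 0.8, 0, 0, 0, 0.8, 0, 0, 0.8, 0, 0, 0, 0.8, 0, 0, 0.8, 0, 0, 0, 0.8, 0, 0, 0.8, 0, 0, 0, 0.8, 0, 0, 0.8, 0, 0, 0, 0.8, 0, 0, 0.8, 0, 0, 0, 0.8, 0, 0, 0.8],
)

```text
clock: 47.95
tool_pos: [428.0, -40.7, 173.5]
eef_rot: [[-0.001, -1.0, -0.0], [-1.0, 0.001, 0.0], [-0.0, 0.0, -1.0]]
contact_force: [0.1, 0.3, 1.1]
grip_width: 69.7
```

```bash
python3 - <<'E'
from meas import *
t,d=optics.grab_frame("top"); cv2.imwrite("pics/t14.png",t)
s,ds=optics.grab_frame("side"); cv2.imwrite("pics/s14.png",s)
full,uv=pts("top",d,np.ones(d.shape,bool))
def near(x,y,r): return full[np.hypot(full[:,0]-x,full[:,1]-y)<r]
for y in(309,374,440): print(y,box(near(428,y,33),63,75))
for y in(327,426): print(y,box(near(615,y,33),75,110))
E
```

```text
309 (array([428.4, 307.4]), array([34.1, 63.7]), -1.0, 'pca', np.float64(-0.1), array([428.3, 307.9]), 483)
374 (array([427.1, 372.6]), array([32.1, 61.7]), 0.9, 'pca', np.float64(-1.1), array([427.2, 372.4]), 476)
440 (array([427.8, 437.5]), array([32.3, 62.7]), -1.3, 'pca', np.float64(0.7), array([427.3, 437.3]), 467)
327 (array([616.6, 326.5]), array([25.1, 26.5]), 82.3, 'pca', np.float64(-89.3), array([615.5, 325.2]), 146)
426 (array([612.1, 425. ]), array([37. , 37.5]), 58.4, 'pca', np.float64(35.2), array([612. , 424.5]), 287)
```

View pics/t14.png

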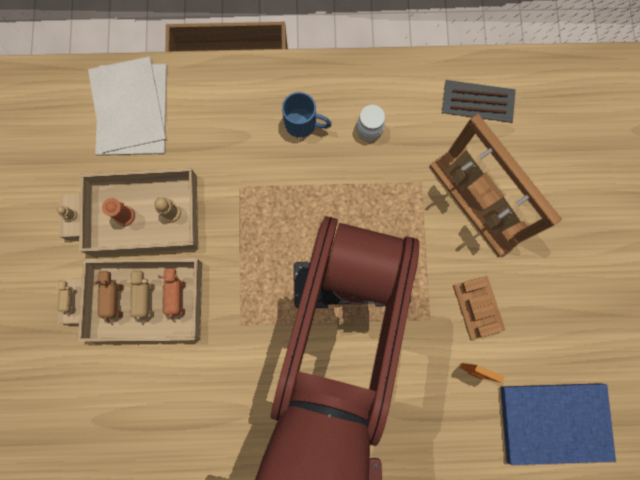

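View pics/s14.png

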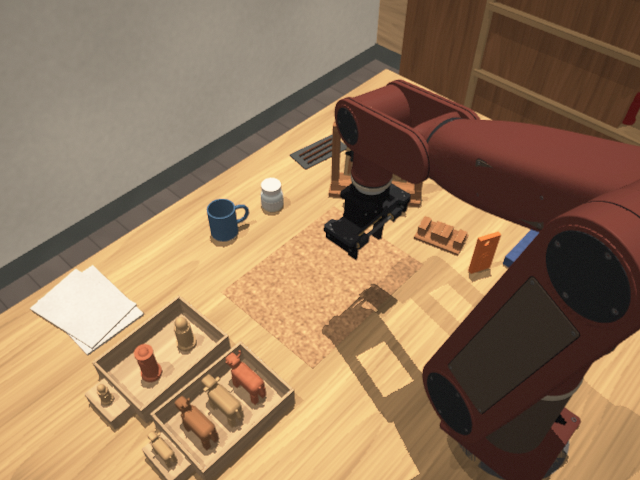

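```bash
python3 - <<'E'
from h import *
t,d=optics.grab_frame("top"); save("t15",t,420,100,580,270,3.4)
full,uv=pts("top",d,np.ones(d.shape,bool))
u=np.array([.83363,.55234]); n=np.array([.55234,-.83363])
s=full[:,:2]@u; tt=full[:,:2]@n
for c in(279.9,389.4):
    m=(abs(s-c)<40)&(abs(s-c)>7)&(tt>555)&(tt<632)&(full[:,2]>120)&(full[:,2]<230)
    q=full[m]; z=q[:,2]; top=m&(full[:,2]>z.max()-9)
    print("zmax",z.max().round(1),"top t-603 range",(tt[top].min()-603).round(1),(tt[top].max()-603).round(1),"s-c",(s[top].min()-c).round(1),(s[top].max()-c).round(1),"low: z",z.min().round(),"t",(tt[m].min()-603).round(), "s",(s[m].min()-c).round(),(s[m].max()-c).round())
E
```

```text
zmax 214.6 top t-603 range -13.8 2.7 s-c -29.9 24.7 low: z 120.0 t -24.0 s -30.0 29.0
zmax 215.9 top t-603 range -12.7 0.9 s-c -29.6 25.2 low: z 120.0 t -24.0 s -30.0 29.0
```

View pics/t15.png

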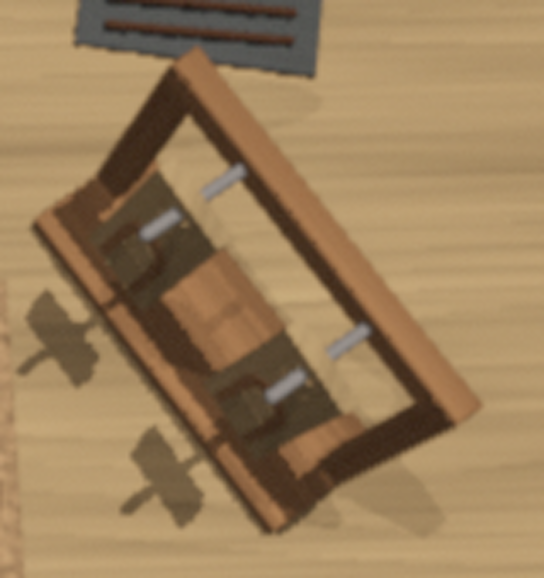

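```bash
python3 -c "
from workcell import hand_in,status
print(status.get_state()['clock'],status.get_state()['contact_force']); print(hand_in())"
```

```text
48.1 [ 0.02386069 -0.29060951 -0.8082644 ]
the job is handed in; nothing more can be done
None
```

The job is done and handed in at 48.1 s of the 210 s allowed.

- **Sorting:** The five pieces on the mat are in their bins. The light-wood and terracotta figures are in the figure bin; the donkey, sheep and ox are in the animal bin. No third figure showed on the mat at the start.
- **Plaques:** Both plaques from the slotted block hang by their holes, one on each peg.
- **Left alone:** The orange look-alike plaque, the mug and the jar were not touched.

**Last checks:**
- In the final camera views both figures stood upright, the animals stood on their legs inside their bin, and the mat was empty.
- The depth reading put both plaques about 6 mm in front of mid-peg and about 2.5 mm off to the side of it. Their top edges were at about 215 mm, which fits hanging by the hole.
- The gripper was open, clear of everything, and read under 1 N.
- No check failed. `hand_in()` gives no verdict, so I can't confirm the result from the robot's side.

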